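# Size a bottle collar on the stepped cone and put it on its post

## Task

Take the bottle collar that stands alone on the near part of the chopping board, slide it over the stepped sizing cone and press it, with the follower ring under it, slowly and gently down until it stops on one of the three steps; never press harder than 30 N. Then lift it off, leaving the follower ring where the collar pushed it, and put the collar fully down on the storage post that is as thick as the part of the cone the collar came to rest around (stopped highest: thinnest post; lowest: thickest post). Leave the other two collars and everything else where they stand.

Things in the scene. Friction and masses are not known exactly. Their poses are not given: they have to be found in the camera images.
- cone: sizing cone, fixed: round wooden plinth 80 mm across, 45 mm high, with an upright hard stepped metal mandrel on its axis, its top 101 mm above the origin. A collar of bore 25, 31 or 37 mm stops hard and level with its underside 79, 67 or 55 mm above the origin, around the 22, 28 or 34 mm thick part. Origin: centre of the plinth's underside, z up along the mandrel.
- cone_tip (a point): top of the mandrel, on its axis, z up. Below it: nose widening from 10 to 22 mm across (down to 12 mm below the tip), then parts 22, 28 and 34 mm across, ending 22, 34 and 46 mm below the tip in steps (slopes 2 mm high), then 41 mm. The three parts carry one, two and three dark lines round them, from the top. The steps do not give: meet them at no more than about 15 mm/s.
- follower (a joint): metal follower ring round the mandrel (49 mm outside, 6 mm high, ears to 37 mm from the axis along the cone's x), in m: 0 with its upper face 87 mm above the cone's origin, grows downward; starts 0 to 0.004, travel 0.036. It rubs: about 4 N push it, a collar's weight does not, and it stays where left. A stopped collar of bore 25, 31 or 37 mm has pushed it to 0.008, 0.020 or 0.032.
- post1: storage post for a collar of 25 mm bore: fixed wooden disc 62 mm across, 12 mm thick, with an upright metal post 22 mm thick, 1 dark line(s) round it, top 49 mm above the origin, tapered over the last 6 mm. A collar put away rests on the disc, 12 mm above the origin (centre of the disc's underside, z up). The three posts stand 78 mm apart in a row on a 10 mm plank, in any order.
- post2: storage post for a collar of 31 mm bore: fixed wooden disc 62 mm across, 12 mm thick, with an upright metal post 28 mm thick, 2 dark line(s) round it, top 49 mm above the origin, tapered over the last 6 mm. A collar put away rests on the disc, 12 mm above the origin (centre of the disc's underside, z up). The three posts stand 78 mm apart in a row on a 10 mm plank, in any order.
- post3: storage post for a collar of 37 mm bore: fixed wooden disc 62 mm across, 12 mm thick, with an upright metal post 34 mm thick, 3 dark line(s) round it, top 49 mm above the origin, tapered over the last 6 mm. A collar put away rests on the disc, 12 mm above the origin (centre of the disc's underside, z up). The three posts stand 78 mm apart in a row on a 10 mm plank, in any order.
- board_near (a point): point on the top of the chopping board (fixed, wooden, 231 x 193 mm, top 28 mm above the worktop) around which one collar, the one to be sized, stands alone within 20 mm; the other two stand side by side on the far part of the board, over 100 mm away.
- collar_a: plain metal collar (short tube) standing on its end: 52 mm outside, 20 mm high, about 0.08 kg. The three collars are alike outside; their bores are 25, 31 and 37 mm, and which has which is not told: the cone shows it. Origin: centre of its underside, on its axis; z up along the axis.
- collar_b: plain metal collar (short tube) standing on its end: 52 mm outside, 20 mm high, about 0.08 kg. The three collars are alike outside; their bores are 25, 31 and 37 mm, and which has which is not told: the cone shows it. Origin: centre of its underside, on its axis; z up along the axis.
- collar_c: plain metal collar (short tube) standing on its end: 52 mm outside, 20 mm high, about 0.08 kg. The three collars are alike outside; their bores are 25, 31 and 37 mm, and which has which is not told: the cone shows it. Origin: centre of its underside, on its axis; z up along the axis.
- spice_jar: small upright spice jar with a dark cap, 44 mm across, 108 mm high, a bystander. Origin: centre of its underside.
- potato: potato, 49 x 45 x 34 mm, a bystander. Origin: centre of its underside.
- salt_shaker: grey upright shaker, 44 mm across, 90 mm high, a bystander. Origin: centre of its underside.
Things that resemble listed ones, but are neither listed nor needed, are in the scene too. What is shaped like the collar_b but blue or brown is not meant.

How it is judged:
By the outcome, as a careful person would: the job done as asked, in the order asked, and still so for the second after the job is handed in, with the robot touching nothing.
It also fails if it takes over 45 s, if anything falls off the work surface, if the arm or the gripper's body presses on something with over 40 N, if the wrist force passes 120 N, or if a joint passes its speed limit or range.

## Robot

A 6-joint arm with a two-finger parallel gripper is mounted at the origin on a cart in front of the work surface, level with it; the furniture and walls round the work are solid. World frame = base frame: x ahead of the robot, y to its left, z up, the work surface at z = 0. Lengths are in mm, angles in rad, forces in N, time in s.
With the tool pointing down it reaches from about 300 to 875 mm from the base axis. Payload 4.2 kg.
Tool frame: the origin (TCP) lies midway between the tips of the shut fingers; the grasp point (between the pads) lies 19 mm behind it; z points along the fingers, y is the direction in which the jaws open and shut (so a half turn about z gives the same grasp; the last joint's range is limited). The gripper opens to 85 mm and grips with 20 to 120 N. Pads are 22 mm wide; open, the fingers measure 114 mm over their backs; the gripper's body (76 mm by 85 mm) begins 54 mm behind the grasp point. The pads swing forward as they close: fully open they stand 13 mm farther back than shut.
Start: joints at [-1.182, 0.32, 1.565, -0, 1.257, -0.02], TCP at [228.572, -527.633, 231.338] pointing down, gripper open.
Joint ranges: [-3.11, 3.11], [-0.84, 2.01], [0.21, 2.61], [-1.34, 4.49], [0.05, 2.63], [-2.56, 2.56]. Speed limits (rad/s): [2.57, 2.57, 3.14, 3.14, 3.14, 3.14].

## Interface

Orientations are given as a unit quaternion [w, x, y, z].
In Python, from bench import state, vision, close_job gives the robot as it stands.
- The arm moves only by the tool step_arm, never from a script. Its argument "motion" is a list of rows, each an object of numbers: "tx", "ty", "tz": the shift along the tool's x, y, z in mm; "rx", "ry", "rz": the turn, a rotation vector about the tool's x, y, z in units of 5 degrees (1.0 is 5 degrees); "claw": the closure, from -1 (fully open) to 1 (shut). In form: [{"tx": .., "ty": .., "tz": .., "rx": .., "ry": .., "rz": .., "claw": ..}, ...]. A call has exactly 10 rows; each row shifts and turns the commanded pose from where the row before left it, along the tool's axes as they then stand; what a row does not reach is not made up. A row lasts 1/10 s, in which the tool goes at most 50 mm and 8.59 degrees, less where a joint would pass 70% of its speed; a pose out of reach is approached as far as the arm can. A call is refused whole if a number of a shift passes 50 or a number of a turn 1, either way. A call with a gripper value outside its range is refused whole. The fingers move at their own pace and stop on an object; "force" is the grip in N (left out, the last holds). Time passes only in rows, so rows that do not move let the fingers close, or fill a call up. It gives the time, the measured TCP pose, the force and the opening at its end, in the units of the state.
- state(): the state, without advancing time (a new reading comes with each control period).
- vision.snapshot(name): name is "side" or "top" or "wrist"; returns a dict with "img" (384x512x3 uint8, blue, green, red), "camera_matrix" (3x3 intrinsics, pixels), "dist" ([k1, k2, p1, p2, k3] as OpenCV has them; the pictures are not rectified), "camera_from_world" (4x4, takes a point from world to camera coordinates); the wrist camera has in their place "hand_eye" (4x4, takes a point from camera to tool coordinates, whose origin is the TCP and whose axes are the flange's). Camera axes: x right, y down, z forward; pixel columns grow to the right and rows downward; lengths in mm; the calibration is good to about 2 mm. A picture is of the moment at which its call begins: read the wrist's pose just before it. There is no depth.
- close_job(): hands the job in, once; it reports no verdict.
Trained networks look in the newest picture that a camera, given by its name, has taken for a name from the list of things; names that differ only in an ending like _2 or _b are one class to them, and where a whole thing is asked for, a point or a joint stands for the part that bears it (a point fixed in the world has none). Each returns a list of dicts, best first, with "score" (0 to 1); they miss things now and then, are a little off and sometimes report something else, mostly with a low value. They report only what shows in the picture. A call takes as long as a camera call. They do not tell look-alikes from the thing itself.
- vision.recognise(name, camera): "bbox" ([left, top, right, bottom] in pixels, round what is visible of it).
- vision.cut_out(name, camera): "region" (384x512 bool, what is visible of it) and "bbox" ([left, top, right, bottom] in pixels, round what is visible of it).
- vision.tip_of(name, camera): "position" ([row, column] in pixels: a listed point, or the origin of a listed thing).
The state is a dict: "clock": time; "joint_pos": joint angles; "qvel": joint speeds; "effort": joint torques, N m; "tool_pos": TCP position; "orientation": TCP orientation; "ft_force": force on the tool from outside, world axes, zero at the start; "torque": the same for the moment, N m; "opening": opening from 0.0 (shut) to 1.0 (fully open).
Only numpy, scipy, OpenCV 4.12 (cv2) and the standard library are available. Lean on these libraries where they do the work, as an engineer would, in place of code of your own. Each camera call takes 0.05 s, during which the arm holds its last target.

## Working session

There is one attempt and no reset: what is moved stays moved. The work goes in short steps, Python scripts to look and compute and a tool call to move; the robot and the scene stay as the last step left them, time stands still between calls to the robot, and variables do not carry over. Pictures are saved under pics/ and viewed, and the job is handed in when it is done.

Besides the shell and the picture viewer there is one more tool, called after "Call:" as name(argument=value, ...), one argument or row to a line, values as JSON. step_arm: Moves the arm, as the interface text tells. Its arguments: {"type":"object","properties":{"motion":{"type":"array","items":{"type":"object","properties":{"tx":{"type":"number"},"ty":{"type":"number"},"tz":{"type":"number"},"rx":{"type":"number"},"ry":{"type":"number"},"rz":{"type":"number"},"claw":{"type":"number"}}}},"force":{"type":"number"}},"required":["motion"]}

```bash
mkdir -p pics; ls
python3 - <<'E'
from bench import state, vision
import cv2
s=state(); print(s)
for n in ["side","top","wrist"]:
    d=vision.snapshot(n); cv2.imwrite(f"pics/{n}0.png",d["img"])
    print(n,{k:v.tolist() if hasattr(v,'tolist') else v for k,v in d.items() if k!="img"})
E
```

```text
pics
{'clock': 0.0, 'joint_pos': array([-1.18198117e+00,  3.20306427e-01,  1.56568792e+00,  8.05269381e-06,
        1.25738227e+00, -1.99956212e-02]), 'qvel': array([-4.82376783e-05,  1.43997882e-03, -7.76863360e-06, -6.19666991e-04,
        7.04513442e-04,  6.68177437e-04]), 'effort': array([-6.47827146e-04, -4.15528107e+01, -2.34159118e+01, -5.26210479e-04,
        8.22214060e-03, -1.11854283e-05]), 'tool_pos': array([ 228.39796153, -527.17413136,  230.47045489]), 'orientation': array([-8.77559192e-04,  9.79181718e-01,  2.02983665e-01, -1.59795100e-04]), 'ft_force': array([-0.76751945,  0.25239779, -0.28785676]), 'torque': array([ 0.06458159, -0.00964221, -0.03679806]), 'opening': 0.9994108735830796}
side {'camera_matrix': [[392.70062561870395, 0.0, 260.1677348422073], [0.0, 392.70062561870395, 190.0282369584306], [0.0, 0.0, 1.0]], 'dist': [-0.07166138503722747, 0.0, 0.0, 0.0, 0.0], 'camera_from_world': [[0.6017450112556477, -0.7986742354510856, -0.004733609147833514, -60.13702296978961], [-0.6587237948231557, -0.49293324872721905, -0.568418661228685, 590.6133706961173], [0.4516479
[... 375 characters left out ...]
5618972059], [-0.9867330343376703, 0.0028268547047942782, -0.16232660853739042, 546.7706590162217], [0.16234888988081086, 0.022538664447783303, -0.9864759736351303, 1051.6355736030425], [0.0, 0.0, 0.0, 1.0]]}
wrist {'camera_matrix': [[317.9228245657973, 0.0, 259.0129550522411], [0.0, 317.9228245657973, 196.10624744058074], [0.0, 0.0, 1.0]], 'dist': [-0.006761891014245508, 0.0, 0.0, 0.0, 0.0], 'hand_eye': [[-0.00032832073804275836, -0.950048263071165, -0.31210285170269286, 80.81609276632814], [0.9999998440589263, -0.00017092475420779464, -0.0005316642257125615, -0.23895999085832287], [0.00045176057096046483, -0.3121029775894307, 0.9500481710377616, -143.80650085075538], [0.0, 0.0, 0.0, 1.0]]}
```

View pics/top0.png

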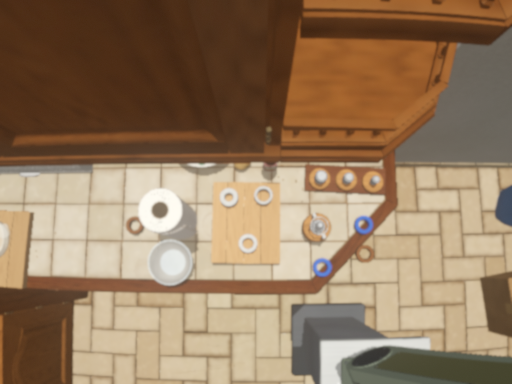

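View pics/side0.png

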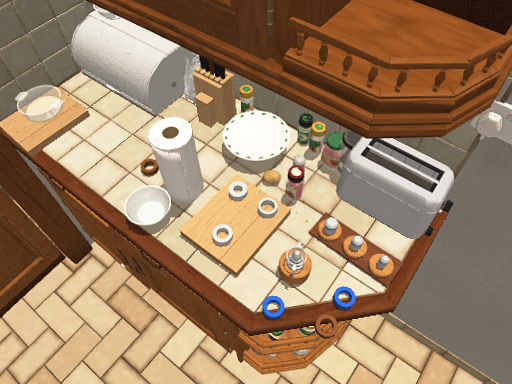

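View pics/wrist0.png

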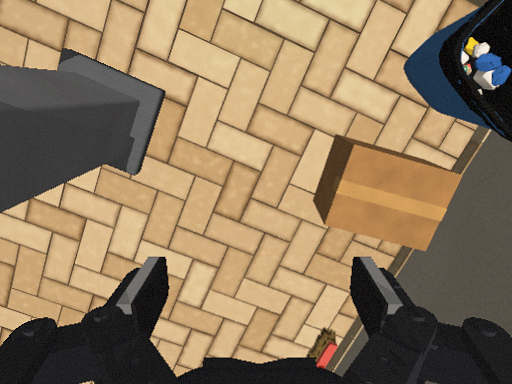

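Run:
```python
from bench import state, vision
for c in ["top","side"]:
  for n in ["cone","cone_tip","post1","post2","post3","board_near","collar_a","follower","spice_jar","potato","salt_shaker"]:
    print(c,n,[(round(float(r['score']),2),[round(float(x)) for x in r['position']]) for r in vision.tip_of(n,c)])
  print([(round(float(r['score']),2),[round(float(x)) for x in r['bbox']]) for r in vision.recognise("collar_a",c)])
print(state()['clock'])
```

```text
top cone [(0.97, [226, 317])]
top cone_tip [(0.56, [225, 321])]
top post1 [(0.83, [180, 344]), (0.64, [178, 317]), (0.6, [181, 370])]
top post2 [(0.83, [180, 344]), (0.64, [178, 317]), (0.6, [181, 370])]
top post3 [(0.83, [180, 344]), (0.64, [178, 317]), (0.6, [181, 370])]
top board_near [(0.79, [240, 242])]
top collar_a [(0.73, [196, 262]), (0.7, [230, 360]), (0.62, [265, 322]), (0.61, [195, 228]), (0.52, [240, 246]), (0.5, [256, 360]), (0.45, [220, 136])]Traceback (most recent call last):
  File "<stdin>", line 4, in <module>
ValueError: it knows: board_near, collar, cone, cone_tip, post, potato, salt_shaker, spice_jar
```

```bash
cat > h.py <<'E'
import numpy as np, cv2, json
from bench import state, vision
from scipy.spatial.transform import Rotation as R
def T_tool(s):
    w,x,y,z=s["orientation"]; T=np.eye(4); T[:3,:3]=R.from_quat([x,y,z,w]).as_matrix(); T[:3,3]=s["tool_pos"]; return T
def snap(cam,save=None):
    s=state(); d=vision.snapshot(cam)
    if "camera_from_world" in d: d["wfc"]=np.linalg.inv(np.array(d["camera_from_world"]))
    else: d["wfc"]=T_tool(s)@np.array(d["hand_eye"])
    d["s"]=s
    if save: cv2.imwrite(f"pics/{save}.png",d["img"])
    return d
def ray(d,uv):
    p=cv2.undistortPoints(np.array([[uv]],float),np.array(d["camera_matrix"]),np.array(d["dist"]))[0,0]
    v=d["wfc"][:3,:3]@np.array([p[0],p[1],1]); return d["wfc"][:3,3],v/np.linalg.norm(v)
def onz(d,uv,z):
    c,v=ray(d,uv); return c+v*(z-c[2])/v[2]
def tri(rays):
    A=np.zeros((3,3));b=np.zeros(3)
    for c,v in rays:
        P=np.eye(3)-np.outer(v,v);A+=P;b+=P@c
    x=np.linalg.solve(A,b); return x,[np.linalg.norm((np.eye(3)-np.outer(v,v))@(x-c)) for c,v in rays]
def proj(d,P):
    cw=np.linalg.inv(d["wfc"]); P=np.atleast_2d(np.array(P,float))
    rv,_=cv2.Rodrigues(cw[:3,:3]); q,_=cv2.projectPoints(P,rv,cw[:3,3],np.array(d["camera_matrix"]),np.array(d["dist"])); return q[:,0]
def crop(img,x0,y0,x1,y1,k,name):
    cv2.imwrite(f"pics/{name}.png",cv2.resize(img[y0:y1,x0:x1],None,fx=k,fy=k,interpolation=cv2.INTER_CUBIC))
E
python3 - <<'E'
from h import *
res={}
for c in ["top","side"]:
  d=snap(c)
  if c=="top": crop(d["img"],205,155,405,295,4,"top_c")
  else: crop(d["img"],175,150,415,330,3,"side_c")
  for n in ["cone","cone_tip","post","board_near","collar","spice_jar","potato","salt_shaker"]:
    out=[]
    for r in vision.tip_of(n,c):
      p=r['position'];uv=(p[1],p[0])
      z={"cone":0,"cone_tip":101,"post":10,"board_near":28,"collar":28}.get(n,0)
      w=onz(d,uv,z); out.append((round(float(r['score']),2),[round(float(q)) for q in uv],w[:2].round().tolist()))
    print(c,n,out)
print(state()['clock'])
E
```

```text
top cone [(0.86, [319, 228], [468.0, 158.0])]
top cone_tip [(0.81, [321, 226], [465.0, 167.0])]
top post [(0.91, [320, 182], [602.0, 151.0]), (0.81, [344, 177], [617.0, 81.0]), (0.54, [368, 183], [598.0, 11.0])]
top board_near [(0.65, [245, 243], [425.0, 368.0])]
top collar [(0.72, [324, 264], [366.0, 151.0]), (0.69, [248, 242], [427.0, 362.0]), (0.56, [266, 200], [547.0, 311.0]), (0.56, [135, 223], [479.0, 686.0]), (0.54, [360, 250], [402.0, 47.0]), (0.46, [364, 227], [467.0, 34.0])]
top spice_jar [(0.54, [270, 164], [659.0, 298.0])]
top potato [(0.4, [241, 163], [660.0, 383.0]), (0.25, [320, 227], [470.0, 154.0])]
top salt_shaker []
side cone [(0.88, [294, 268], [471.0, 172.0])]
side cone_tip [(0.57, [293, 251], [464.0, 179.0]), (0.4, [384, 272], [543.0, -13.0])]
side post [(0.75, [354, 244], [615.0, 84.0]), (0.62, [332, 234], [606.0, 145.0])]
side board_near [(0.61, [222, 234], [424.0, 368.0]), (0.36, [238, 195], [544.0, 411.0])]
side collar [(0.91, [326, 326], [387.0, 30.0]), (0.82, [263, 210], [547.0, 327.0]), (0.75, [274, 311], [344.0, 145.0]), (0.73, [239, 192], [555.0, 416.0]), (0.67, [222, 237], [419.0, 362.0]), (0.6, [340, 298], [462.0, 39.0]), (0.47, [152, 168], [468.0, 667.0])]
side spice_jar [(0.74, [294, 196], [649.0, 296.0])]
side potato [(0.74, [297, 174], [718.0, 331.0]), (0.5, [268, 183], [644.0, 381.0])]
side salt_shaker [(0.71, [294, 194], [657.0, 300.0]), (0.66, [296, 176], [712.0, 332.0])]
1.4
```

View pics/top_c.png

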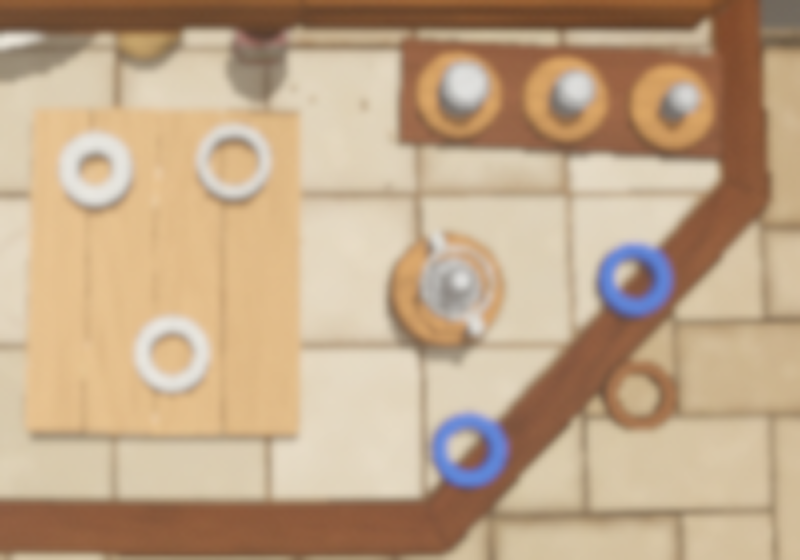

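View pics/side_c.png

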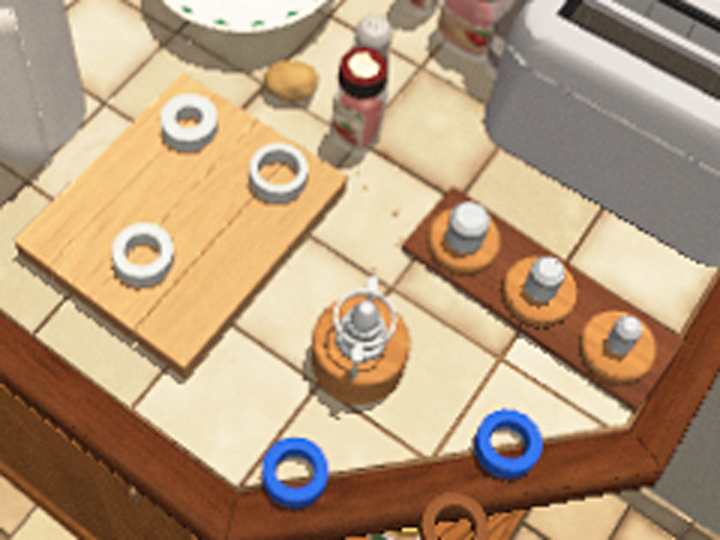

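Run:
```python
from h import *
t=snap("top");s=snap("side")
crop(t["img"],262,80,462,220,4,"top_s")
crop(s["img"],260,40,500,220,3,"side_s")
print(t["wfc"][:3,3],s["wfc"][:3,3])
for a,b in [((387,152),(372,133)),((283,152),(289,88)),((437,103),(455,125))]:
  print(tri([ray(t,a),ray(s,b)]))
```

```text
[ 368.47733521  328.07227052 1134.19059424] [104.28204245  -2.18006156 920.08754896]
(array([555.19255215, 108.41049674, 465.09298038]), [np.float64(8.407615501088099), np.float64(8.40761550108795)])
(array([564.96011668, 285.25187408, 453.85788896]), [np.float64(1.1703464107125394), np.float64(1.170346410712622)])
(array([649.39756476,   7.52427821, 469.3431422 ]), [np.float64(7.627072891387686), np.float64(7.627072891387811)])
```

View pics/top_s.png

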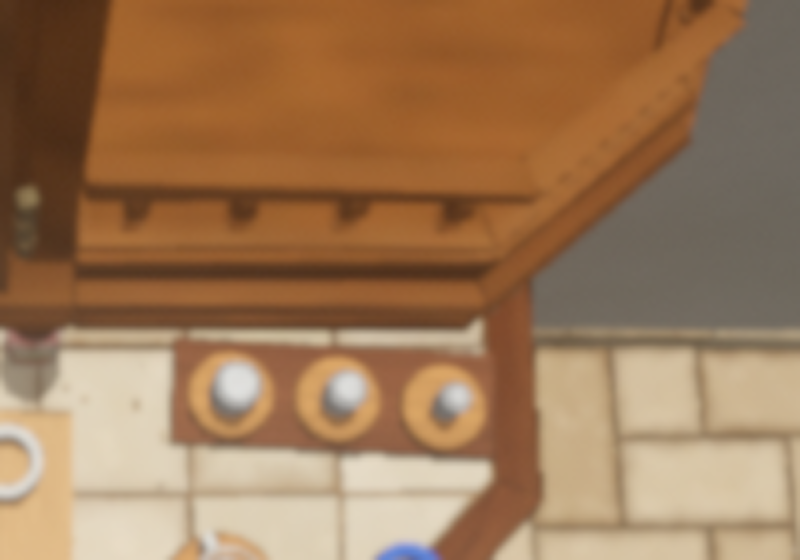

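View pics/side_s.png

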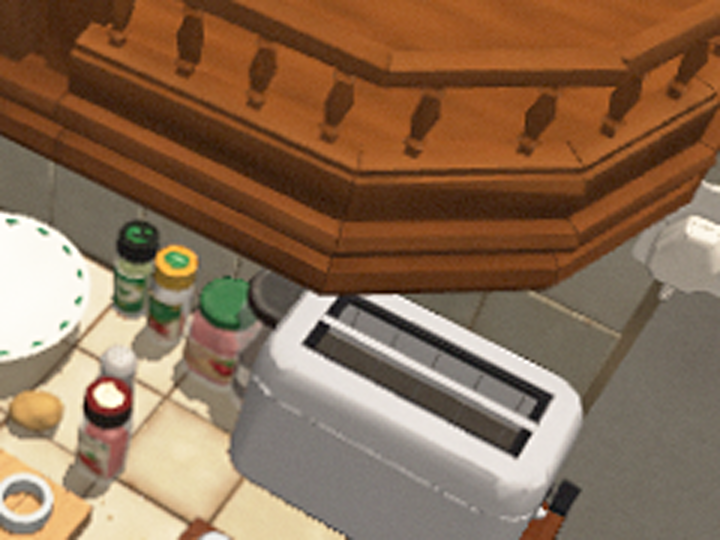

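Run:
```python
from h import *
s=snap("side")
# toaster: base front-left, base right-front
for z in (0,20,120,180): print(z,[onz(s,uv,z).round()[:2].tolist() for uv in [(337,187),(345,152),(352,139),(408,230),(418,178)]])
t=snap("top")
print([onz(t,(c,r),10).round(1)[:2].tolist() for c,r in [(262+177/4,80+440/4),(262+490/4,80+455/4),(262+180/4,80+342/4)]])
print(state()['clock'])
```

```text
0 [[750.0, 214.0], [878.0, 261.0], [938.0, 270.0], [743.0, -12.0], [922.0, 38.0]]
20 [[736.0, 209.0], [861.0, 255.0], [920.0, 264.0], [729.0, -12.0], [904.0, 37.0]]
120 [[666.0, 186.0], [777.0, 227.0], [829.0, 235.0], [660.0, -11.0], [815.0, 33.0]]
180 [[624.0, 172.0], [727.0, 210.0], [775.0, 217.0], [618.0, -10.0], [762.0, 30.0]]
[[577.4, 192.8], [565.8, -37.3], [650.5, 188.8]]
1.6
```

Call:
step_arm(
  motion=[
    {"tx":12,"ty":-15,"claw":-1},
    {"tx":24,"ty":-29},
    {"tx":24,"ty":-29},
    {"tx":24,"ty":-29},
    {"tx":24,"ty":-29},
    {"tx":24,"ty":-29},
    {"tx":24,"ty":-29},
    {"tx":24,"ty":-29},
    {"tx":24,"ty":-29},
    {"tx":24,"ty":-29},
  ],
  force=60,
)

```text
validation failed for argument at $.mo...
```

Call:
step_arm(
  motion=[
    {"tx":24,"ty":-29,"claw":-1},
    {"tx":24,"ty":-29},
    {"tx":24,"ty":-29},
    {"tx":24,"ty":-29},
    {"tx":24,"ty":-29},
    {"tx":24,"ty":-29},
    {"tx":24,"ty":-29,"tz":3},
    {"tx":24,"ty":-29,"tz":3},
    {"tx":24,"ty":-29,"tz":3},
    {"tx":12,"ty":-15,"tz":1},
  ],
)

```text
validation failed for argument at $.mo...
```

Run:
```python
from h import *
d=snap("wrist","w1"); print(d["s"]["clock"],d["s"]["tool_pos"],d["s"]["orientation"],d["s"]["joint_pos"],d["s"]["ft_force"])
```

```text
1.6 [ 228.58941084 -527.62734467  231.30584053] [1.63912833e-05 9.79180410e-01 2.02991931e-01 8.43502872e-06] [-1.18197348e+00  3.19651726e-01  1.56450608e+00  1.11141286e-05
  1.25739953e+00 -2.00055854e-02] [ 0.52812723 -0.50064271  0.54425949]
```

View pics/w1.png

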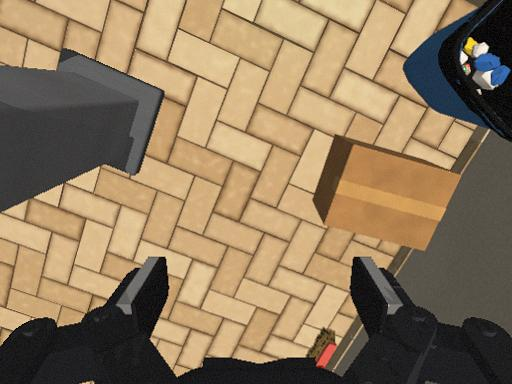

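Call:
step_arm(
  motion=[
    {"tx":12,"ty":-15,"tz":0,"rx":0,"ry":0,"rz":0,"claw":-1},
    {"tx":24,"ty":-29,"tz":0,"rx":0,"ry":0,"rz":0,"claw":-1},
    {"tx":24,"ty":-29,"tz":0,"rx":0,"ry":0,"rz":0,"claw":-1},
    {"tx":24,"ty":-29,"tz":0,"rx":0,"ry":0,"rz":0,"claw":-1},
    {"tx":24,"ty":-29,"tz":0,"rx":0,"ry":0,"rz":0,"claw":-1},
    {"tx":24,"ty":-29,"tz":0,"rx":0,"ry":0,"rz":0,"claw":-1},
    {"tx":24,"ty":-29,"tz":0,"rx":0,"ry":0,"rz":0,"claw":-1},
    {"tx":24,"ty":-29,"tz":0,"rx":0,"ry":0,"rz":0,"claw":-1},
    {"tx":24,"ty":-29,"tz":0,"rx":0,"ry":0,"rz":0,"claw":-1},
    {"tx":24,"ty":-29,"tz":0,"rx":0,"ry":0,"rz":0,"claw":-1},
  ],
  force=60,
)

```text
clock: 2.65
tool_pos: [328.2, -182.3, 231.6]
orientation: [0.0, 0.979, 0.203, 0.0]
ft_force: [0.8, -0.3, 0.3]
opening: 0.998
```

Call:
step_arm(
  motion=[
    {"tx":24,"ty":-29,"tz":0,"rx":0,"ry":0,"rz":0,"claw":-1},
    {"tx":24,"ty":-29,"tz":0,"rx":0,"ry":0,"rz":0,"claw":-1},
    {"tx":24,"ty":-29,"tz":0,"rx":0,"ry":0,"rz":0,"claw":-1},
    {"tx":24,"ty":-29,"tz":0,"rx":0,"ry":0,"rz":0,"claw":-1},
    {"tx":24,"ty":-29,"tz":0,"rx":0,"ry":0,"rz":0,"claw":-1},
    {"tx":24,"ty":-29,"tz":0,"rx":0,"ry":0,"rz":0,"claw":-1},
    {"tx":24,"ty":-29,"tz":2,"rx":0,"ry":0,"rz":0,"claw":-1},
    {"tx":24,"ty":-29,"tz":4,"rx":0,"ry":0,"rz":0,"claw":-1},
    {"tx":24,"ty":-29,"tz":4,"rx":0,"ry":0,"rz":0,"claw":-1},
    {"tx":12,"ty":-15,"tz":1,"rx":0,"ry":0,"rz":0,"claw":-1},
  ],
)

```text
clock: 3.65
tool_pos: [428.1, 162.7, 220.0]
orientation: [-0.0, 0.979, 0.204, 0.0]
ft_force: [0.0, -0.9, -0.0]
opening: 0.996
```

Run:
```python
from h import *
d=snap("wrist","w1"); print(d["s"]["clock"],d["s"]["tool_pos"],d["s"]["orientation"],d["s"]["joint_pos"],d["s"]["ft_force"],d["s"]["opening"])
```

```text
3.65 [428.05135896 162.70449115 219.97608695] [-2.75497765e-04  9.78959216e-01  2.04055762e-01  1.52458939e-04] [3.37771417e-01 1.43232928e-01 1.83335790e+00 5.50778545e-04
 1.16462696e+00 1.49735205e+00] [ 0.00819612 -0.89534403 -0.01495181] 0.9961000806953259
```

View pics/w1.png

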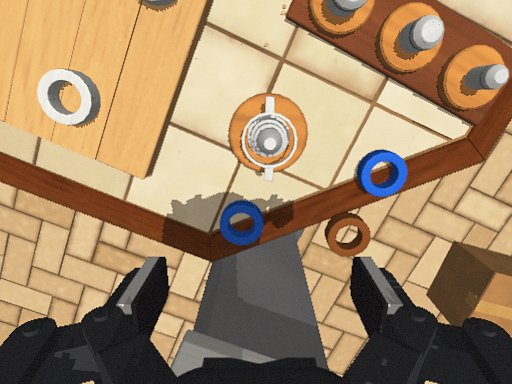

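Run:
```python
from h import *
d=snap("wrist")
im=d["img"]; crop(im,20,60,120,140,8,"w1a"); crop(im,220,80,320,190,7,"w1b"); crop(im,290,0,512,120,3.5,"w1c")
for n,z in [("collar",28),("cone",0),("cone_tip",101),("post",10)]:
  for r in vision.tip_of(n,"wrist"):
    p=r["position"]; print(n,round(float(r["score"]),2),np.round(p,1),onz(d,(p[1],p[0]),z).round(1))
print("tool",T_tool(d["s"])[:3,:3].round(3).tolist())
```

```text
collar 0.98 [234.  347.6] [400.6  41.   28. ]
collar 0.89 [100.9  76.7] [420.9 363.7  28. ]
collar 0.81 [170.9 377.8] [479.7  46.8  28. ]
collar 0.79 [218.2 243.7] [370.6 158.7  28. ]
cone 0.84 [130.5 271.3] [470.3 168.1   0. ]
cone_tip 0.98 [146.4 271.6] [467.6 170.4 101. ]
post 0.92 [ 77.6 468.1] [603.5   2.6  10. ]
post 0.79 [ 41.3 406.6] [607.3  80.   10. ]
post 0.7 [  2.9 338.8] [610.1 158.9  10. ]
tool [[0.917, 0.4, 0.001], [0.4, -0.917, 0.002], [0.002, -0.002, -1.0]]
```

View pics/w1a.png

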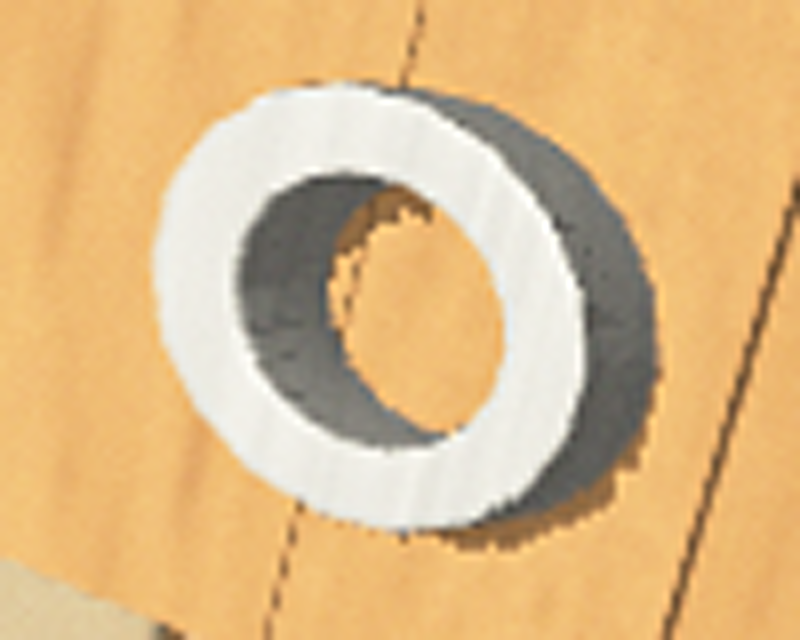

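View pics/w1b.png

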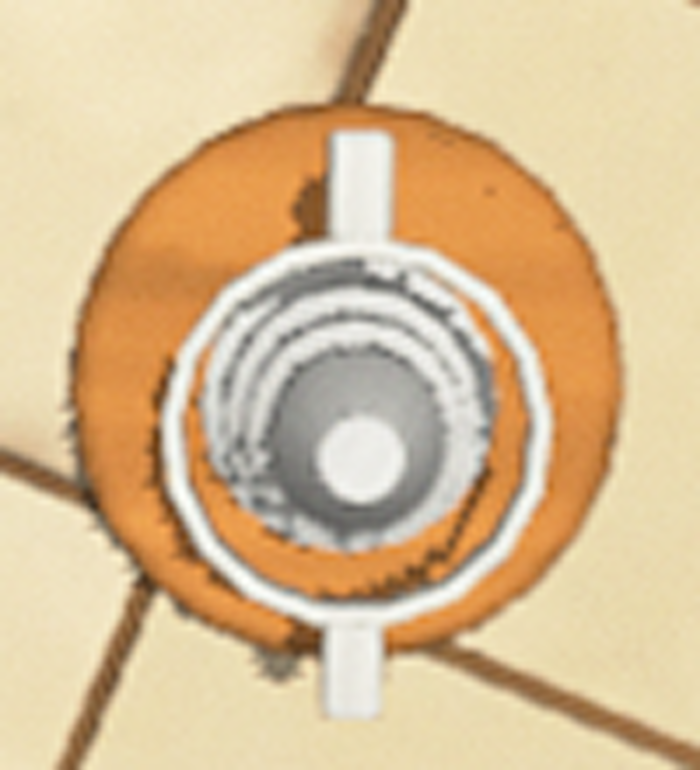

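View pics/w1c.png

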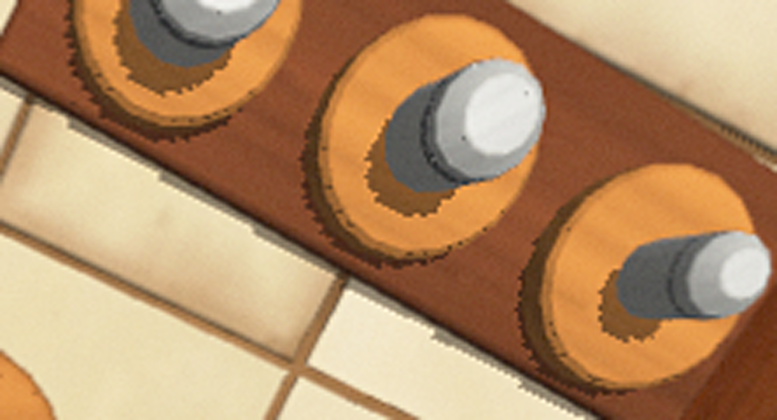

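Run:
```python
from h import *
d=snap("wrist")
c=onz(d,(66.3,98.4),48); t=onz(d,(271.7,145.7),101)
print(c,t)
e1=onz(d,(220+360/7,80+135/7),84);e2=onz(d,(220+352/7,80+715/7),84);print(e1,e2,np.degrees(np.arctan2(*(e1-e2)[[1,0]])))
T=T_tool(d["s"]);print(T[:3,:3].T@(c-T[:3,3]))
```

```text
[423.05407904 357.94625805  48.        ] [466.39207702 165.07688746 101.        ]
[499.83560136 179.55740228  84.        ] [433.17100694 150.94805947  84.        ] 23.226758892411635
[  75.07201486 -184.11836013  172.25183702]
```

Call:
step_arm(
  motion=[
    {"tx":5,"ty":-12,"tz":5,"rx":0,"ry":0,"rz":0,"claw":-1},
    {"tx":10,"ty":-25,"tz":10,"rx":0,"ry":0,"rz":0,"claw":-1},
    {"tx":10,"ty":-25,"tz":15,"rx":0,"ry":0,"rz":0,"claw":-1},
    {"tx":10,"ty":-25,"tz":15,"rx":0,"ry":0,"rz":0,"claw":-1},
    {"tx":10,"ty":-25,"tz":15,"rx":0,"ry":0,"rz":0,"claw":-1},
    {"tx":10,"ty":-25,"tz":15,"rx":0,"ry":0,"rz":0,"claw":-1},
    {"tx":10,"ty":-25,"tz":10,"rx":0,"ry":0,"rz":0,"claw":-1},
    {"tx":6,"ty":-15,"tz":6,"rx":0,"ry":0,"rz":0,"claw":-1},
    {"tx":4,"ty":-7,"tz":4,"rx":0,"ry":0,"rz":0,"claw":-1},
    {"tx":0,"ty":0,"tz":0,"rx":0,"ry":0,"rz":0,"claw":-1},
  ],
)

```text
clock: 5.0
tool_pos: [423.2, 359.1, 124.8]
orientation: [0.0, 0.979, 0.203, -0.0]
ft_force: [0.1, 0.0, 0.3]
opening: 1.0
```

Run:
```python
from h import *
d=snap("wrist","w2"); print(d["s"]["clock"],d["s"]["tool_pos"],d["s"]["orientation"])
```

```text
5.0 [423.22416026 359.13116638 124.83856975] [ 2.48102752e-04  9.79113281e-01  2.03315204e-01 -2.20029940e-04]
```

View pics/w2.png

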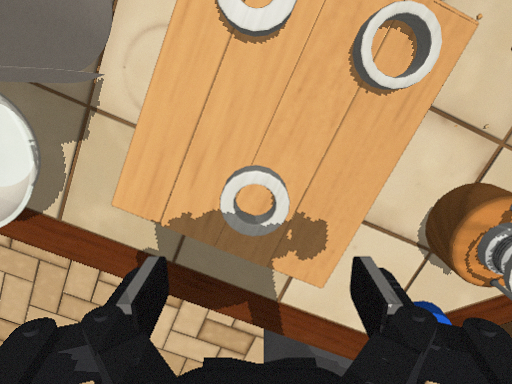

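```bash
cat >> h.py <<'E'
def circ(d,img,c,r,z,col=(0,0,255)):
    a=np.linspace(0,2*np.pi,90); P=np.c_[c[0]+r*np.cos(a),c[1]+r*np.sin(a),np.full(90,z)]
    return proj(d,P)
def fitcirc(d,c0,r_list,z_list,span=6,sign=None):
    """maximize mean gradient along projected circles over xy"""
    g=cv2.GaussianBlur(cv2.cvtColor(d["img"],cv2.COLOR_BGR2GRAY).astype(np.float32),(0,0),0.8)
    gx=cv2.Sobel(g,cv2.CV_32F,1,0);gy=cv2.Sobel(g,cv2.CV_32F,0,1);m=np.minimum(np.hypot(gx,gy),120)
    def sc(x):
        s=0
        for r,z in zip(r_list,z_list):
            p=circ(d,None,x,r,z).astype(np.float32)
            s+=cv2.remap(m,p[:,0].reshape(1,-1),p[:,1].reshape(1,-1),cv2.INTER_LINEAR).mean()
        return s
    best=max(((sc((c0[0]+i,c0[1]+j)),c0[0]+i,c0[1]+j) for i in np.arange(-span,span+.1,1) for j in np.arange(-span,span+.1,1)))
    best=max(((sc((best[1]+i,best[2]+j)),best[1]+i,best[2]+j) for i in np.arange(-1,1.01,.2) for j in np.arange(-1,1.01,.2)))
    return best
def overlay(d,specs,x0,y0,x1,y1,k,name):
    im=cv2.resize(d["img"][y0:y1,x0:x1],None,fx=k,fy=k,interpolation=cv2.INTER_CUBIC)
    for c,r,z in specs:
        p=((circ(d,None,c,r,z)-[x0,y0]+.5)*k-.5); cv2.polylines(im,[p.round().astype(int).reshape(-1,1,2)],True,(0,0,255),1)
    cv2.imwrite(f"pics/{name}.png",im)
E
python3 - <<'E'
from h import *
d=snap("wrist")
b=fitcirc(d,(423,359),[26,15.5],[48,48]); print(b)
T=T_tool(d["s"]);print(T[:3,:3].T@(np.array([b[1],b[2],48])-T[:3,3]))
for r in (12.5,15.5,18.5): print(r,fitcirc(d,(423,359),[26,r],[48,48]))
overlay(d,[(b[1:],26,48),(b[1:],15.5,48)],200,140,310,250,6,"w2f")
E
```

```text
(np.float32(187.841), np.float64(423.6), np.float64(363.8))
[ 2.47203867 -4.84341915 77.22301702]
12.5 (np.float32(172.19128), np.float64(426.8), np.float64(364.8))
15.5 (np.float32(187.841), np.float64(423.6), np.float64(363.8))
18.5 (np.float32(114.39239), np.float64(426.4), np.float64(364.8))
```

View pics/w2f.png

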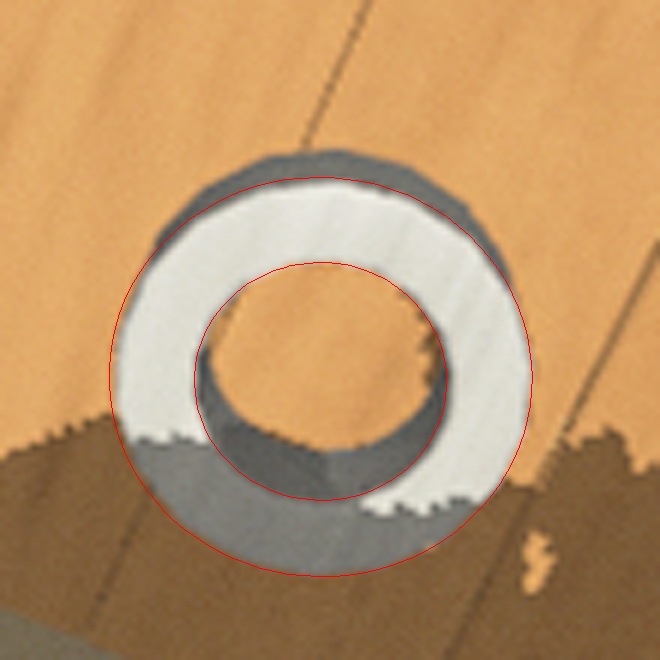

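Call:
step_arm(
  motion=[
    {"tx":1.3,"ty":-2.5,"tz":6,"rx":0,"ry":0,"rz":0,"claw":-1},
    {"tx":1,"ty":-2,"tz":15,"rx":0,"ry":0,"rz":0,"claw":-1},
    {"tx":0,"ty":0,"tz":18,"rx":0,"ry":0,"rz":0,"claw":-1},
    {"tx":0,"ty":0,"tz":18,"rx":0,"ry":0,"rz":0,"claw":-1},
    {"tx":0,"ty":0,"tz":16,"rx":0,"ry":0,"rz":0,"claw":-1},
    {"tx":0,"ty":0,"tz":12,"rx":0,"ry":0,"rz":0,"claw":-1},
    {"tx":0,"ty":0,"tz":8,"rx":0,"ry":0,"rz":0,"claw":-1},
    {"tx":0,"ty":0,"tz":4,"rx":0,"ry":0,"rz":0,"claw":-1},
    {"tx":0,"ty":0,"tz":2,"rx":0,"ry":0,"rz":0,"claw":-1},
    {"tx":0,"ty":0,"tz":0,"rx":0,"ry":0,"rz":0,"claw":-1},
  ],
)

```text
clock: 6.1
tool_pos: [423.8, 363.9, 26.5]
orientation: [-0.0, 0.979, 0.203, 0.0]
ft_force: [-0.1, -1.1, -0.3]
opening: 1.0
```

Run:
```python
from h import *
d=snap("wrist","w3"); print(d["s"]["clock"],d["s"]["tool_pos"],d["s"]["ft_force"])
```

```text
6.1 [423.78500316 363.94694627  26.50643872] [-0.09554969 -1.05563668 -0.26661301]
```

View pics/w3.png

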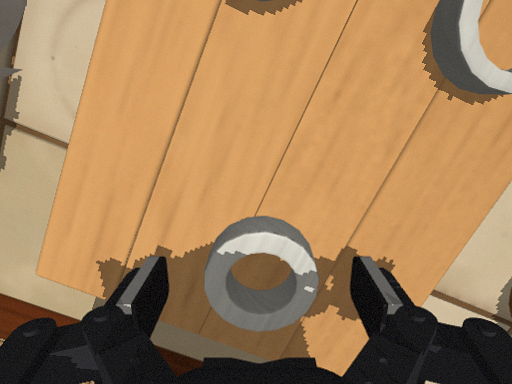

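Call:
step_arm(
  motion=[
    {"tx":0,"ty":0,"tz":0,"rx":0,"ry":0,"rz":0,"claw":1},
    {"tx":0,"ty":0,"tz":0,"rx":0,"ry":0,"rz":0,"claw":1},
    {"tx":0,"ty":0,"tz":0,"rx":0,"ry":0,"rz":0,"claw":1},
    {"tx":0,"ty":0,"tz":0,"rx":0,"ry":0,"rz":0,"claw":1},
    {"tx":0,"ty":0,"tz":0,"rx":0,"ry":0,"rz":0,"claw":1},
    {"tx":0,"ty":0,"tz":0,"rx":0,"ry":0,"rz":0,"claw":1},
    {"tx":0,"ty":0,"tz":0,"rx":0,"ry":0,"rz":0,"claw":1},
    {"tx":0,"ty":0,"tz":0,"rx":0,"ry":0,"rz":0,"claw":1},
    {"tx":0,"ty":0,"tz":0,"rx":0,"ry":0,"rz":0,"claw":1},
    {"tx":0,"ty":0,"tz":0,"rx":0,"ry":0,"rz":0,"claw":1},
  ],
  force=60,
)

```text
clock: 7.15
tool_pos: [423.9, 364.1, 27.2]
orientation: [-0.0, 0.979, 0.203, 0.001]
ft_force: [-1.9, 0.1, 5.3]
opening: 0.579
```

Run:
```python
from h import *
d=snap("wrist"); print(d["s"]["clock"],d["s"]["tool_pos"],d["s"]["ft_force"],d["s"]["opening"])
T=T_tool(d["s"])
for rr in ([26],[26,15.5]):
  b=fitcirc(d,d["s"]["tool_pos"][:2],rr,[48]*len(rr)); print(b,T[:3,:3].T@(np.array([b[1],b[2],48])-T[:3,3]))
overlay(d,[(b[1:],26,48),(b[1:],15.5,48)],150,190,370,340,3.5,"w4f")
```

```text
7.15 [423.86091109 364.10460963  27.22969799] [-1.89628456  0.13667076  5.28969548] 0.5787257782898902
(np.float32(83.69523), np.float64(423.0609110882485), np.float64(364.1046096270048)) [ -0.70891134  -0.32406792 -20.77108255]
(np.float32(162.57689), np.float64(423.0609110882485), np.float64(364.1046096270048)) [ -0.70891134  -0.32406792 -20.77108255]
```

View pics/w4f.png

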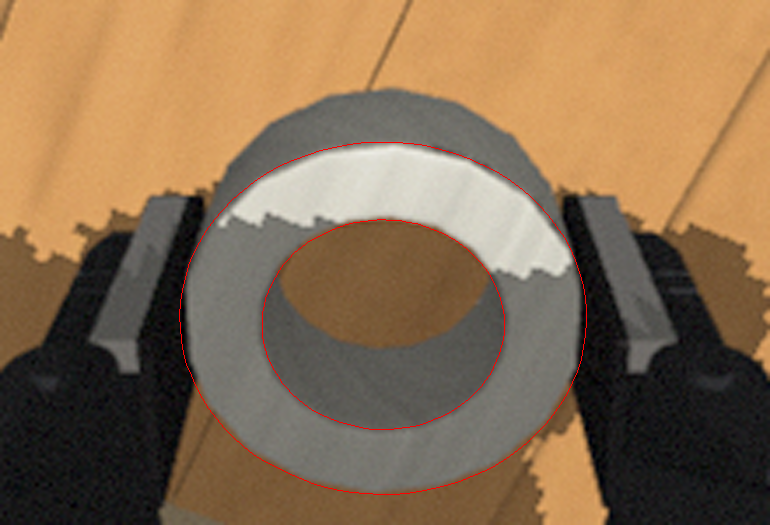

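```bash
sed -i 's/d\["wfc"\]=T_tool(s)@np.array(d\["hand_eye"\])/he=np.array(d["hand_eye"]).copy(); he[2,3]-=DZ; d["wfc"]=T_tool(s)@he/; s/^def snap/DZ=3.0\ndef snap/' h.py
python3 - <<'E'
import h
from h import *
for dz in (0,2,3,4,5):
  h.DZ=dz
  d=snap("wrist");T=T_tool(d["s"])
  b=fitcirc(d,d["s"]["tool_pos"][:2],[26,15.5],[48,48]); print(dz,b,T[:3,:3].T@(np.array([b[1],b[2],48])-T[:3,3]))
E
```

```text
0 (np.float32(162.5979), np.float64(423.0431473618178), np.float64(364.11174110133123)) [ -0.71005478  -0.32393077 -20.80132014]
2 (np.float32(158.59036), np.float64(422.0622481391591), np.float64(363.6791471261821)) [ -1.78654121  -0.3543694  -20.79365725]
3 (np.float32(151.18045), np.float64(421.44616958432414), np.float64(363.29514239515896)) [ -2.49674866  -0.22543634 -20.81058394]
4 (np.float32(141.25992), np.float64(421.03327724003674), np.float64(362.69486196148154)) [ -3.10229628   0.16569127 -20.79963959]
5 (np.float32(129.91528), np.float64(420.4678791052778), np.float64(362.4994915746822)) [ -3.73113629   0.11052628 -20.78739077]
```

Call:
step_arm(
  motion=[
    {"tx":0,"ty":0,"tz":-4,"rx":0,"ry":0,"rz":0,"claw":1},
    {"tx":0,"ty":0,"tz":-12,"rx":0,"ry":0,"rz":0,"claw":1},
    {"tx":0,"ty":0,"tz":-20,"rx":0,"ry":0,"rz":0,"claw":1},
    {"tx":-5,"ty":12,"tz":-22,"rx":0,"ry":0,"rz":0,"claw":1},
    {"tx":-10,"ty":25,"tz":-22,"rx":0,"ry":0,"rz":0,"claw":1},
    {"tx":-13,"ty":30,"tz":-18,"rx":0,"ry":0,"rz":0,"claw":1},
    {"tx":-13,"ty":30,"tz":-10,"rx":0,"ry":0,"rz":0,"claw":1},
    {"tx":-13,"ty":30,"tz":0,"rx":0,"ry":0,"rz":0,"claw":1},
    {"tx":-13,"ty":30,"tz":0,"rx":0,"ry":0,"rz":0,"claw":1},
    {"tx":-8,"ty":20,"tz":0,"rx":0,"ry":0,"rz":0,"claw":1},
  ],
)

```text
clock: 8.45
tool_pos: [424.7, 169.7, 135.1]
orientation: [0.0, 0.979, 0.203, 0.0]
ft_force: [0.4, 0.2, -0.6]
opening: 0.582
```

Call:
step_arm(
  motion=[
    {"tx":-6,"ty":14,"tz":0,"rx":0,"ry":0,"rz":0,"claw":1},
    {"tx":-3,"ty":6,"tz":0,"rx":0,"ry":0,"rz":0,"claw":1},
    {"tx":0,"ty":2,"tz":0,"rx":0,"ry":0,"rz":0,"claw":1},
    {"tx":0,"ty":0,"tz":0,"rx":0,"ry":0,"rz":0,"claw":1},
    {"tx":0,"ty":0,"tz":0,"rx":0,"ry":0,"rz":0,"claw":1},
    {"tx":0,"ty":0,"tz":0,"rx":0,"ry":0,"rz":0,"claw":1},
    {"tx":0,"ty":0,"tz":0,"rx":0,"ry":0,"rz":0,"claw":1},
    {"tx":0,"ty":0,"tz":0,"rx":0,"ry":0,"rz":0,"claw":1},
    {"tx":0,"ty":0,"tz":0,"rx":0,"ry":0,"rz":0,"claw":1},
    {"tx":0,"ty":0,"tz":0,"rx":0,"ry":0,"rz":0,"claw":1},
  ],
)

```text
clock: 9.45
tool_pos: [425.6, 147.9, 134.2]
orientation: [0.0, 0.979, 0.203, -0.0]
ft_force: [-0.5, -0.5, -0.3]
opening: 0.581
```

```bash
sed -i 's/^DZ=3.0/DZ=0.0/' h.py
python3 - <<'E'
from h import *
d=snap("wrist","w5"); print(d["s"]["clock"],d["s"]["tool_pos"],d["s"]["ft_force"],d["s"]["opening"])
T=T_tool(d["s"])
zc=d["s"]["tool_pos"][2]+20.8
b=fitcirc(d,d["s"]["tool_pos"][:2],[26,15.5],[zc]*2); print(b,T[:3,:3].T@(np.array([b[1],b[2],zc])-T[:3,3]))
E
```

```text
9.45 [425.57280491 147.92046113 134.23562721] [-0.48359334 -0.53394951 -0.30474637] 0.5807327920740117
(np.float32(199.52386), np.float64(424.97280491398476), np.float64(147.92046113108873)) [ -0.55305815  -0.23693199 -20.79995168]
```

View pics/w5.png

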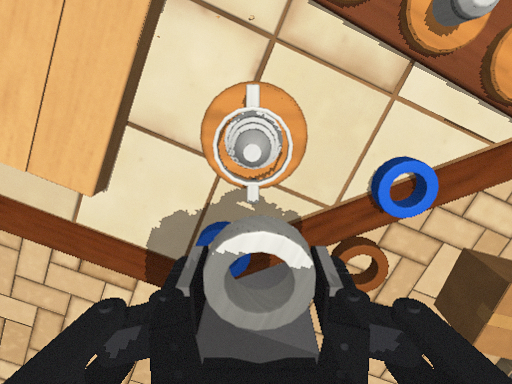

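Run:
```python
from h import *
d=snap("wrist")
T=T_tool(d["s"])
for rr,zz in (([5],[101]),([5,11],[101,89]),([24.5,20.5],[85,85]),([24.5],[87]),([40],[45]),([5,24.5,40],[101,85,45])):
  b=fitcirc(d,(467,166),rr,zz); print(rr,b,(T[:3,:3].T@(np.array([b[1],b[2],0])-T[:3,3]))[:2])
overlay(d,[(b[1:],r,z) for r,z in ((5,101),(11,89),(24.5,85),(40,45))],190,70,320,210,5,"w5f")
```

```text
[5] (np.float32(119.8569), np.float64(468.2), np.float64(171.2)) [48.38770265 -4.47026478]
[5, 11] (np.float32(224.51505), np.float64(468.6), np.float64(171.4)) [48.8342452  -4.49475447]
[24.5, 20.5] (np.float32(197.83853), np.float64(468.0), np.float64(170.6)) [47.96564978 -3.99923254]
[24.5] (np.float32(104.10997), np.float64(468.6), np.float64(171.2)) [48.75473257 -4.31123951]
[40] (np.float32(104.77572), np.float64(468.8), np.float64(171.4)) [49.01776016 -4.41524184]
[5, 24.5, 40] (np.float32(334.5598), np.float64(468.4), np.float64(171.2)) [48.57121761 -4.39075215]
```

View pics/w5f.png

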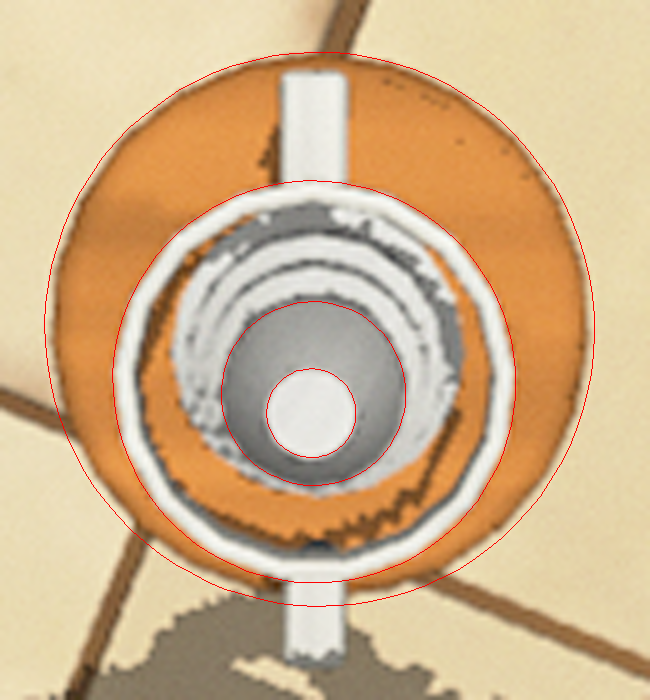

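Call:
step_arm(
  motion=[
    {"tx":4,"ty":-0.5,"tz":0,"rx":0,"ry":0,"rz":0,"claw":1},
    {"tx":9,"ty":-0.7,"tz":0,"rx":0,"ry":0,"rz":0,"claw":1},
    {"tx":12,"ty":-1,"tz":2,"rx":0,"ry":0,"rz":0,"claw":1},
    {"tx":12,"ty":-1,"tz":5,"rx":0,"ry":0,"rz":0,"claw":1},
    {"tx":8,"ty":-0.5,"tz":6,"rx":0,"ry":0,"rz":0,"claw":1},
    {"tx":4,"ty":-0.5,"tz":6,"rx":0,"ry":0,"rz":0,"claw":1},
    {"tx":0,"ty":0,"tz":3,"rx":0,"ry":0,"rz":0,"claw":1},
    {"tx":0,"ty":0,"tz":1,"rx":0,"ry":0,"rz":0,"claw":1},
    {"tx":0,"ty":0,"tz":0,"rx":0,"ry":0,"rz":0,"claw":1},
    {"tx":0,"ty":0,"tz":0,"rx":0,"ry":0,"rz":0,"claw":1},
  ],
)

```text
clock: 10.55
tool_pos: [468.7, 171.1, 111.5]
orientation: [0.0, 0.979, 0.203, 0.0]
ft_force: [-0.4, 0.4, -1.1]
opening: 0.581
```

Run:
```python
from h import *
d=snap("wrist"); print(d["s"]["clock"],d["s"]["tool_pos"],d["s"]["ft_force"],d["s"]["opening"])
T=T_tool(d["s"])
zc=d["s"]["tool_pos"][2]+20.8
b=fitcirc(d,d["s"]["tool_pos"][:2],[26,15.5],[zc]*2); print(b,T[:3,:3].T@(np.array([b[1],b[2],zc])-T[:3,3]))
t=fitcirc(d,d["s"]["tool_pos"][:2],[5],[101],4);print(t)
overlay(d,[(b[1:],26,zc),(b[1:],15.5,zc),(b[1:],15.5,zc-20),(b[1:],5,101)],150,190,370,340,3.5,"w6f")
for c in ("side",):
  s=snap(c); crop(s["img"],240,200,350,310,5,"s6")
```

```text
10.55 [468.71001666 171.06241391 111.48724985] [-0.3863633   0.36428854 -1.11387935] 0.5808216224593754
(np.float32(189.36996), np.float64(467.91001666204403), np.float64(171.2624139101685)) [ -0.65087282  -0.49923256 -20.80017143]
(np.float32(75.09033), np.float64(463.71001666204404), np.float64(166.06241391016852))
```

View pics/w6f.png

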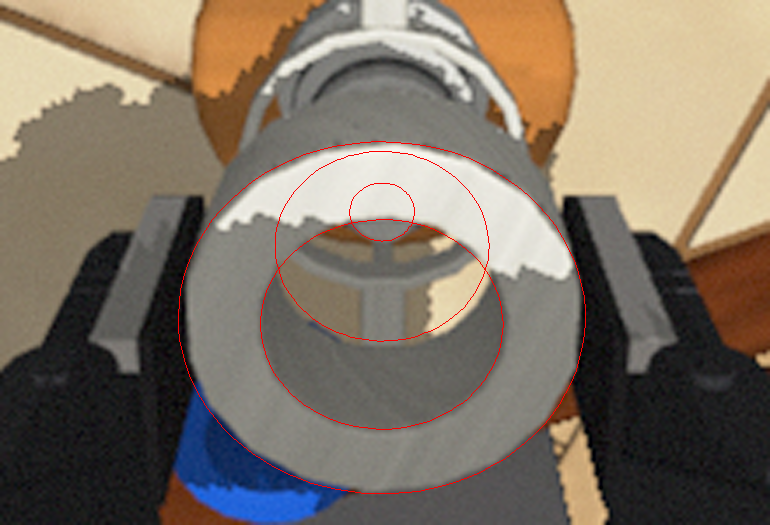

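View pics/s6.png

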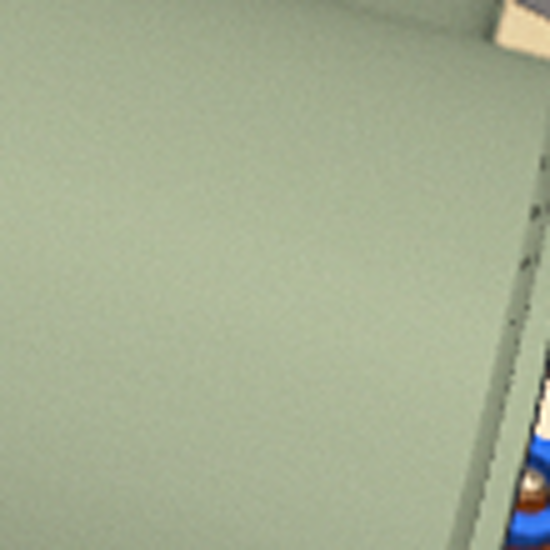

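Call:
step_arm(
  motion=[
    {"tx":0,"ty":0,"tz":2,"rx":0,"ry":0,"rz":0,"claw":1},
    {"tx":0,"ty":0,"tz":3,"rx":0,"ry":0,"rz":0,"claw":1},
    {"tx":0,"ty":0,"tz":3,"rx":0,"ry":0,"rz":0,"claw":1},
    {"tx":0,"ty":0,"tz":3,"rx":0,"ry":0,"rz":0,"claw":1},
    {"tx":0,"ty":0,"tz":3,"rx":0,"ry":0,"rz":0,"claw":1},
    {"tx":0,"ty":0,"tz":3,"rx":0,"ry":0,"rz":0,"claw":1},
    {"tx":0,"ty":0,"tz":2,"rx":0,"ry":0,"rz":0,"claw":1},
    {"tx":0,"ty":0,"tz":1.5,"rx":0,"ry":0,"rz":0,"claw":1},
    {"tx":0,"ty":0,"tz":1,"rx":0,"ry":0,"rz":0,"claw":1},
    {"tx":0,"ty":0,"tz":0,"rx":0,"ry":0,"rz":0,"claw":1},
  ],
)

```text
clock: 11.65
tool_pos: [468.9, 171.2, 89.7]
orientation: [0.0, 0.979, 0.203, -0.0]
ft_force: [0.2, 0.2, -0.4]
opening: 0.581
```

Run:
```python
from h import *
d=snap("wrist"); print(d["s"]["clock"],d["s"]["tool_pos"],d["s"]["ft_force"],d["s"]["opening"])
crop(d["img"],150,160,370,340,3.5,"w7f")
d=snap("top"); crop(d["img"],280,190,360,260,8,"t7")
```

```text
11.65 [468.85273596 171.17565342  89.6984597 ] [ 0.20859568  0.217304   -0.42835028] 0.580804367818351
```

View pics/w7f.png

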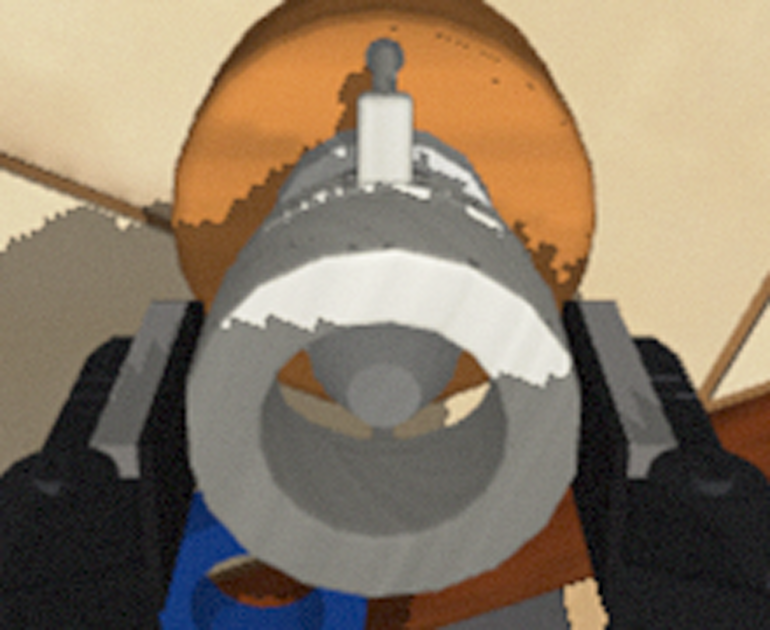

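View pics/t7.png

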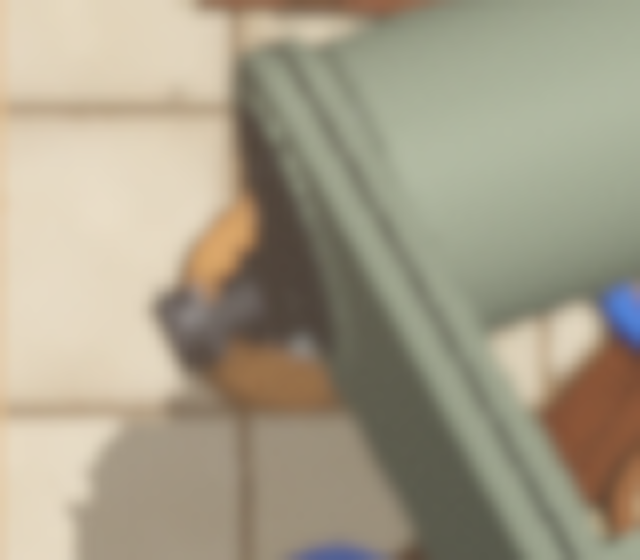

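Run:
```python
from h import *
d=snap("wrist"); T=T_tool(d["s"]); tp=d["s"]["tool_pos"]
b=fitcirc(d,tp[:2],[26,15.5],[tp[2]+20.8]*2,4); print((T[:3,:3].T@(np.array([b[1],b[2],tp[2]+20.8])-T[:3,3])))
for z in (100,101,102):
  t=fitcirc(d,tp[:2],[5],[z],3);print(z,t,(T[:3,:3].T@(np.array([t[1],t[2],z])-T[:3,3])))
overlay(d,[(b[1:],15.5,tp[2]+20.8),(t[1:],5,102)],200,220,320,320,6,"w7g")
```

```text
[ -0.65065409  -0.49921925 -20.80017859]
100 (np.float32(51.143272), np.float64(467.36040827400427), np.float64(170.7823831123301)) [ -1.62524875  -0.26784924 -10.13903844]
101 (np.float32(50.91514), np.float64(467.7604082740043), np.float64(170.98238311233013)) [ -1.17851906  -0.29225473 -11.13895691]
102 (np.float32(50.68277), np.float64(468.36040827400427), np.float64(171.18238311233011)) [ -0.54826965  -0.23715857 -12.13883195]
```

View pics/w7g.png

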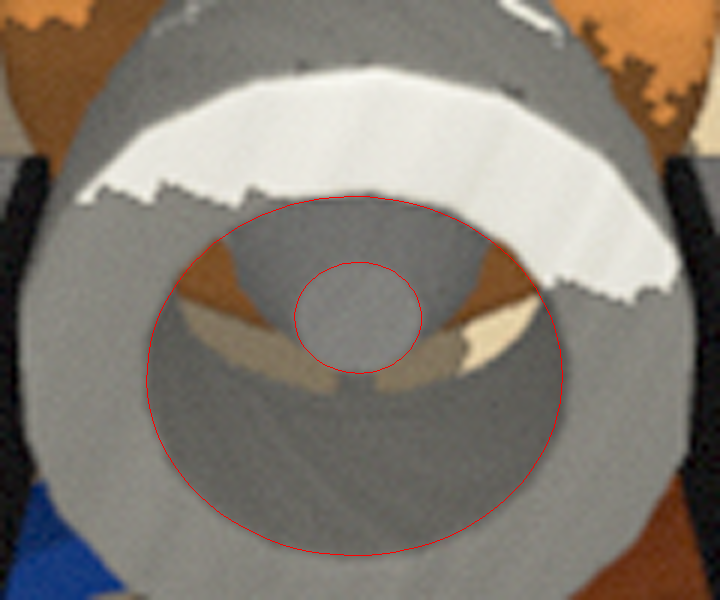

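Call:
step_arm(
  motion=[
    {"tx":-0.3,"ty":0,"tz":1,"rx":0,"ry":0,"rz":0,"claw":1},
    {"tx":0,"ty":0,"tz":1,"rx":0,"ry":0,"rz":0,"claw":1},
    {"tx":0,"ty":0,"tz":1,"rx":0,"ry":0,"rz":0,"claw":1},
    {"tx":0,"ty":0,"tz":1,"rx":0,"ry":0,"rz":0,"claw":1},
    {"tx":0,"ty":0,"tz":1,"rx":0,"ry":0,"rz":0,"claw":1},
    {"tx":0,"ty":0,"tz":1,"rx":0,"ry":0,"rz":0,"claw":1},
    {"tx":0,"ty":0,"tz":1,"rx":0,"ry":0,"rz":0,"claw":1},
    {"tx":0,"ty":0,"tz":1,"rx":0,"ry":0,"rz":0,"claw":1},
    {"tx":0,"ty":0,"tz":1,"rx":0,"ry":0,"rz":0,"claw":1},
    {"tx":0,"ty":0,"tz":0.5,"rx":0,"ry":0,"rz":0,"claw":1},
  ],
)

```text
clock: 12.8
tool_pos: [468.6, 171.1, 80.4]
orientation: [0.0, 0.979, 0.203, 0.0]
ft_force: [-0.2, 0.7, 2.7]
opening: 0.582
```

Call:
step_arm(
  motion=[
    {"tx":0,"ty":0,"tz":0.5,"rx":0,"ry":0,"rz":0,"claw":1},
    {"tx":0,"ty":0,"tz":0.5,"rx":0,"ry":0,"rz":0,"claw":1},
    {"tx":0,"ty":0,"tz":0.5,"rx":0,"ry":0,"rz":0,"claw":1},
    {"tx":0,"ty":0,"tz":0.5,"rx":0,"ry":0,"rz":0,"claw":1},
    {"tx":0,"ty":0,"tz":0.5,"rx":0,"ry":0,"rz":0,"claw":1},
    {"tx":0,"ty":0,"tz":0.5,"rx":0,"ry":0,"rz":0,"claw":1},
    {"tx":0,"ty":0,"tz":0.5,"rx":0,"ry":0,"rz":0,"claw":1},
    {"tx":0,"ty":0,"tz":0.5,"rx":0,"ry":0,"rz":0,"claw":1},
    {"tx":0,"ty":0,"tz":0,"rx":0,"ry":0,"rz":0,"claw":1},
    {"tx":0,"ty":0,"tz":0,"rx":0,"ry":0,"rz":0,"claw":1},
  ],
)

```text
clock: 13.8
tool_pos: [468.6, 171.1, 76.2]
orientation: [0.0, 0.979, 0.203, -0.0]
ft_force: [-0.9, -0.0, 1.5]
opening: 0.579
```

Call:
step_arm(
  motion=[
    {"tx":0,"ty":0,"tz":0.7,"rx":0,"ry":0,"rz":0,"claw":1},
    {"tx":0,"ty":0,"tz":0.8,"rx":0,"ry":0,"rz":0,"claw":1},
    {"tx":0,"ty":0,"tz":0.8,"rx":0,"ry":0,"rz":0,"claw":1},
    {"tx":0,"ty":0,"tz":0.8,"rx":0,"ry":0,"rz":0,"claw":1},
    {"tx":0,"ty":0,"tz":0.8,"rx":0,"ry":0,"rz":0,"claw":1},
    {"tx":0,"ty":0,"tz":0.8,"rx":0,"ry":0,"rz":0,"claw":1},
    {"tx":0,"ty":0,"tz":0.8,"rx":0,"ry":0,"rz":0,"claw":1},
    {"tx":0,"ty":0,"tz":0.8,"rx":0,"ry":0,"rz":0,"claw":1},
    {"tx":0,"ty":0,"tz":0.8,"rx":0,"ry":0,"rz":0,"claw":1},
    {"tx":0,"ty":0,"tz":0.5,"rx":0,"ry":0,"rz":0,"claw":1},
  ],
)

```text
clock: 14.8
tool_pos: [468.6, 171.0, 68.6]
orientation: [0.0, 0.979, 0.203, -0.0]
ft_force: [-0.4, -0.8, 2.5]
opening: 0.581
```

Call:
step_arm(
  motion=[
    {"tx":0,"ty":0,"tz":0.3,"rx":0,"ry":0,"rz":0,"claw":1},
    {"tx":0,"ty":0,"tz":0.3,"rx":0,"ry":0,"rz":0,"claw":1},
    {"tx":0,"ty":0,"tz":0.3,"rx":0,"ry":0,"rz":0,"claw":1},
    {"tx":0,"ty":0,"tz":0.3,"rx":0,"ry":0,"rz":0,"claw":1},
    {"tx":0,"ty":0,"tz":0.3,"rx":0,"ry":0,"rz":0,"claw":1},
    {"tx":0,"ty":0,"tz":0.2,"rx":0,"ry":0,"rz":0,"claw":1},
    {"tx":0,"ty":0,"tz":0.2,"rx":0,"ry":0,"rz":0,"claw":1},
    {"tx":0,"ty":0,"tz":0,"rx":0,"ry":0,"rz":0,"claw":1},
    {"tx":0,"ty":0,"tz":0,"rx":0,"ry":0,"rz":0,"claw":1},
    {"tx":0,"ty":0,"tz":0,"rx":0,"ry":0,"rz":0,"claw":1},
  ],
)

```text
clock: 15.8
tool_pos: [468.6, 171.1, 66.8]
orientation: [0.0, 0.979, 0.203, 0.0]
ft_force: [-0.9, -0.5, 1.3]
opening: 0.58
```

Call:
step_arm(
  motion=[
    {"tx":0,"ty":0,"tz":0.2,"rx":0,"ry":0,"rz":0,"claw":1},
    {"tx":0,"ty":0,"tz":0.2,"rx":0,"ry":0,"rz":0,"claw":1},
    {"tx":0,"ty":0,"tz":0.2,"rx":0,"ry":0,"rz":0,"claw":1},
    {"tx":0,"ty":0,"tz":0.2,"rx":0,"ry":0,"rz":0,"claw":1},
    {"tx":0,"ty":0,"tz":0.2,"rx":0,"ry":0,"rz":0,"claw":1},
    {"tx":0,"ty":0,"tz":0,"rx":0,"ry":0,"rz":0,"claw":1},
    {"tx":0,"ty":0,"tz":0,"rx":0,"ry":0,"rz":0,"claw":1},
    {"tx":0,"ty":0,"tz":0,"rx":0,"ry":0,"rz":0,"claw":1},
    {"tx":0,"ty":0,"tz":0,"rx":0,"ry":0,"rz":0,"claw":1},
    {"tx":0,"ty":0,"tz":0,"rx":0,"ry":0,"rz":0,"claw":1},
  ],
)

```text
clock: 16.8
tool_pos: [468.7, 171.1, 66.0]
orientation: [0.0, 0.979, 0.203, 0.0]
ft_force: [-2.1, -0.7, 5.8]
opening: 0.579
```

Call:
step_arm(
  motion=[
    {"tx":0,"ty":0,"tz":0.2,"rx":0,"ry":0,"rz":0,"claw":1},
    {"tx":0,"ty":0,"tz":0.2,"rx":0,"ry":0,"rz":0,"claw":1},
    {"tx":0,"ty":0,"tz":0.2,"rx":0,"ry":0,"rz":0,"claw":1},
    {"tx":0,"ty":0,"tz":0.2,"rx":0,"ry":0,"rz":0,"claw":1},
    {"tx":0,"ty":0,"tz":0,"rx":0,"ry":0,"rz":0,"claw":1},
    {"tx":0,"ty":0,"tz":0,"rx":0,"ry":0,"rz":0,"claw":1},
    {"tx":0,"ty":0,"tz":0,"rx":0,"ry":0,"rz":0,"claw":1},
    {"tx":0,"ty":0,"tz":0,"rx":0,"ry":0,"rz":0,"claw":1},
    {"tx":0,"ty":0,"tz":0,"rx":0,"ry":0,"rz":0,"claw":1},
    {"tx":0,"ty":0,"tz":0,"rx":0,"ry":0,"rz":0,"claw":1},
  ],
)

```text
clock: 17.8
tool_pos: [468.7, 171.1, 65.8]
orientation: [0.0, 0.979, 0.203, 0.0]
ft_force: [-3.3, -1.6, 9.0]
opening: 0.581
```

Run:
```python
from h import *
d=snap("wrist","w8"); print(d["s"]["clock"],d["s"]["tool_pos"],d["s"]["ft_force"],d["s"]["torque"])
crop(d["img"],150,160,370,340,3.5,"w8f")
T=T_tool(d["s"]); tp=d["s"]["tool_pos"]
b=fitcirc(d,tp[:2],[26,15.5],[tp[2]+20.8]*2,4); print((T[:3,:3].T@(np.array([b[1],b[2],tp[2]+20.8])-T[:3,3])))
```

```text
17.8 [468.72502421 171.05506771  65.76952358] [-3.33098955 -1.55191222  9.04436569] [-0.14271288  0.46920685 -0.02107525]
[ -0.72266452  -0.31431863 -20.80045576]
```

View pics/w8f.png

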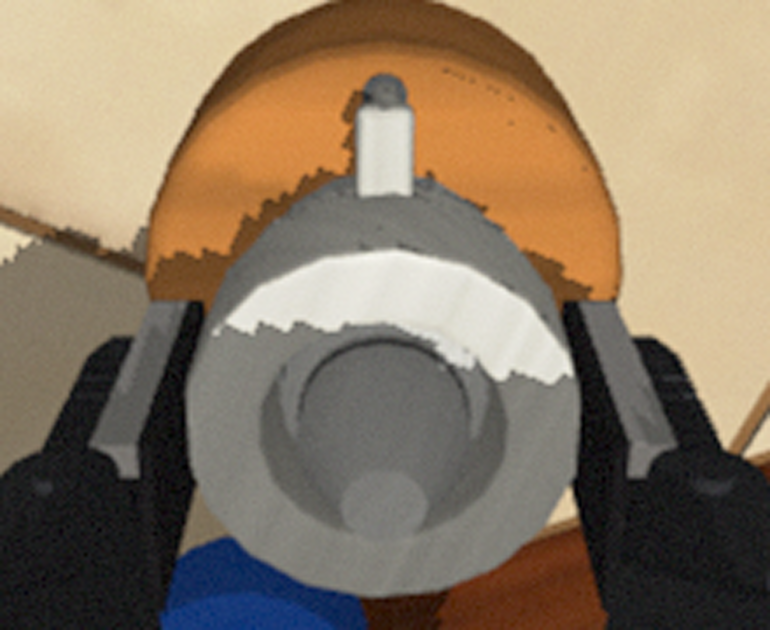

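Call:
step_arm(
  motion=[
    {"tx":-0.25,"ty":0,"tz":0,"rx":0,"ry":0,"rz":0,"claw":1},
    {"tx":-0.25,"ty":0,"tz":0,"rx":0,"ry":0,"rz":0,"claw":1},
    {"tx":0,"ty":0,"tz":0.2,"rx":0,"ry":0,"rz":0,"claw":1},
    {"tx":0,"ty":0,"tz":0.2,"rx":0,"ry":0,"rz":0,"claw":1},
    {"tx":0,"ty":0,"tz":0.2,"rx":0,"ry":0,"rz":0,"claw":1},
    {"tx":0,"ty":0,"tz":0,"rx":0,"ry":0,"rz":0,"claw":1},
    {"tx":0,"ty":0,"tz":0,"rx":0,"ry":0,"rz":0,"claw":1},
    {"tx":0,"ty":0,"tz":0,"rx":0,"ry":0,"rz":0,"claw":1},
    {"tx":0,"ty":0,"tz":0,"rx":0,"ry":0,"rz":0,"claw":1},
    {"tx":0,"ty":0,"tz":0,"rx":0,"ry":0,"rz":0,"claw":1},
  ],
)

```text
clock: 18.85
tool_pos: [468.7, 171.1, 65.7]
orientation: [-0.0, 0.979, 0.203, 0.001]
ft_force: [-3.1, -0.5, 12.3]
opening: 0.581
```

Call:
step_arm(
  motion=[
    {"tx":-0.3,"ty":0,"tz":0.2,"rx":0,"ry":0,"rz":0,"claw":1},
    {"tx":0,"ty":0,"tz":0.2,"rx":0,"ry":0,"rz":0,"claw":1},
    {"tx":0,"ty":0,"tz":0.2,"rx":0,"ry":0,"rz":0,"claw":1},
    {"tx":0,"ty":0,"tz":0.2,"rx":0,"ry":0,"rz":0,"claw":1},
    {"tx":0,"ty":0,"tz":0.2,"rx":0,"ry":0,"rz":0,"claw":1},
    {"tx":0,"ty":0,"tz":0,"rx":0,"ry":0,"rz":0,"claw":1},
    {"tx":0,"ty":0,"tz":0,"rx":0,"ry":0,"rz":0,"claw":1},
    {"tx":0,"ty":0,"tz":0,"rx":0,"ry":0,"rz":0,"claw":1},
    {"tx":0,"ty":0,"tz":0,"rx":0,"ry":0,"rz":0,"claw":1},
    {"tx":0,"ty":0,"tz":0,"rx":0,"ry":0,"rz":0,"claw":1},
  ],
)

```text
clock: 19.85
tool_pos: [468.7, 171.1, 65.6]
orientation: [-0.0, 0.979, 0.203, 0.001]
ft_force: [-4.4, -1.5, 20.2]
opening: 0.583
```

Run:
```python
from h import *
d=snap("wrist","w9"); print(d["s"]["clock"],d["s"]["tool_pos"],d["s"]["ft_force"],d["s"]["torque"],d["s"]["orientation"])
T=T_tool(d["s"]); tp=d["s"]["tool_pos"]
b=fitcirc(d,tp[:2],[26,15.5],[tp[2]+20.8]*2,4); print((T[:3,:3].T@(np.array([b[1],b[2],tp[2]+20.8])-T[:3,3])))
```

```text
19.85 [468.74481556 171.09760711  65.57857471] [-4.3634092  -1.50827743 20.24683735] [-0.23835424  0.66076512  0.01291884] [-1.74847707e-04  9.79180796e-01  2.02985010e-01  1.42266972e-03]
[ -0.85816276  -0.3926275  -20.80262965]
```

Call:
step_arm(
  motion=[
    {"tx":0.2,"ty":0,"tz":-1,"rx":0,"ry":0,"rz":0,"claw":1},
    {"tx":0.3,"ty":0,"tz":-2,"rx":0,"ry":0,"rz":0,"claw":1},
    {"tx":0.3,"ty":0,"tz":-3,"rx":0,"ry":0,"rz":0,"claw":1},
    {"tx":0,"ty":0,"tz":-5,"rx":0,"ry":0,"rz":0,"claw":1},
    {"tx":0,"ty":0,"tz":-6,"rx":0,"ry":0,"rz":0,"claw":1},
    {"tx":0,"ty":0,"tz":-8,"rx":0,"ry":0,"rz":0,"claw":1},
    {"tx":0,"ty":0,"tz":-10,"rx":0,"ry":0,"rz":0,"claw":1},
    {"tx":0,"ty":0,"tz":-10,"rx":0,"ry":0,"rz":0,"claw":1},
    {"tx":0,"ty":0,"tz":-8,"rx":0,"ry":0,"rz":0,"claw":1},
    {"tx":0,"ty":0,"tz":-4,"rx":0,"ry":0,"rz":0,"claw":1},
  ],
)

```text
clock: 20.9
tool_pos: [469.1, 171.2, 121.6]
orientation: [-0.0, 0.979, 0.203, 0.001]
ft_force: [0.2, -0.9, -0.0]
opening: 0.58
```

Run:
```python
from h import *
d=snap("wrist","w10"); print(d["s"]["clock"],d["s"]["tool_pos"],d["s"]["ft_force"],d["s"]["joint_pos"])
t=snap("top","t10"); s=snap("side","s10")
# arm model guess, radial points
q=d["s"]["joint_pos"]; a=q[0]
for H in (100,200,300):
  P=[]
  for f in (0,):
    e=np.array([606*np.sin(q[1]),H+606*np.cos(q[1])]); w=e+404*np.array([np.sin(q[1]+q[2]),np.cos(q[1]+q[2])])
  W=[[r*np.cos(a),r*np.sin(a),z] for r,z in (e,w)]
  print(H,np.round(W),proj(t,W).round(),proj(s,W).round())
```

```text
20.9 [469.10684057 171.23308411 121.63981408] [ 0.20482777 -0.87465217 -0.0268882 ] [ 3.27018066e-01  3.01980861e-01  1.89678579e+00 -1.09921521e-04
  9.40937601e-01  1.48901642e+00]
100 [[171.  58. 679.]
 [480. 163. 441.]] [[486. 424.]
 [352. 199.]] [[249. 290.]
 [321. 154.]]
200 [[171.  58. 779.]
 [480. 163. 541.]] [[531. 453.]
 [367. 189.]] [[243. 207.]
 [330. 108.]]
300 [[171.  58. 879.]
 [480. 163. 641.]] [[556. 460.]
 [387. 175.]] [[225. -34.]
 [341.  45.]]
```

View pics/t10.png

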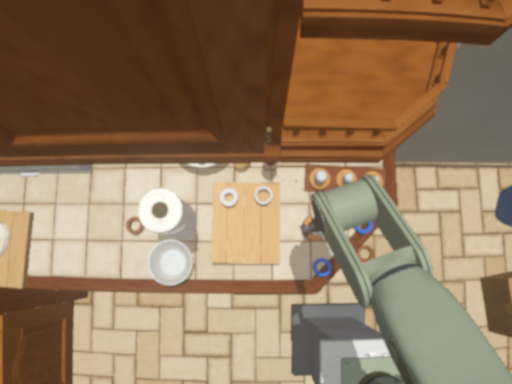

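View pics/s10.png

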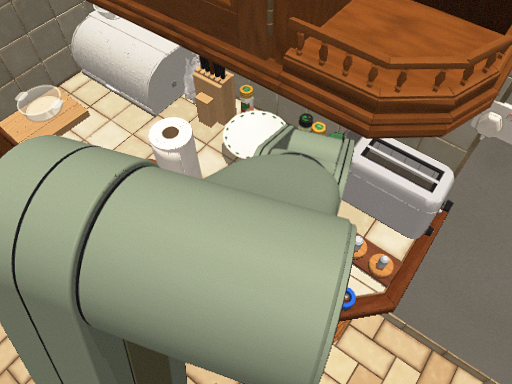

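View pics/w10.png

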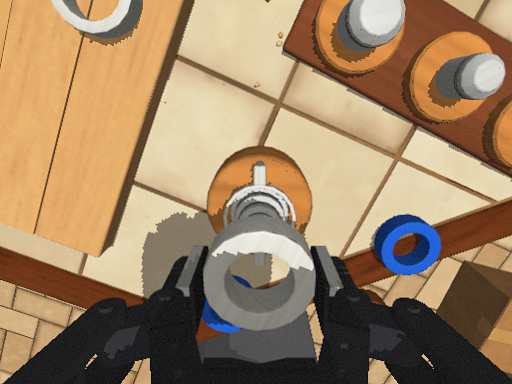

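Run:
```python
from h import *
t=snap("top");s=snap("side")
def tt(a,b): print(a,b,tri([ray(t,a),ray(s,b)]))
# front right bottom corner
tt((262+468/4,80+325/4),(260+325/3,40+290/3))
tt((262+482/4,80+308/4),(260+330/3,40+255/3))
# left junction with tall cabinet bottom
tt((262+76/4,80+325/4),(260+60/3,40+152/3))
# edge line intersection using side line pts: plane through top cam row line and side line
def plane(d,a,b):
    c,v=ray(d,a);_,w=ray(d,b);n=np.cross(v,w);n/=np.linalg.norm(n);return n,n@c
for sa,sb,nm in (((260+60/3,40+152/3),(260+325/3,40+290/3),'bottom'),):
  n1,d1=plane(t,(262+76/4,80+325/4),(262+468/4,80+325/4)); n2,d2=plane(s,sa,sb)
  for y in (80,107,150,250):
    A=np.array([n1,n2,[0,1,0]]);print(nm,y,np.linalg.solve(A,[d1,d2,y]))
```

```text
(379.0, 161.25) (368.3333333333333, 136.66666666666669) (array([545.40691718, 115.60884771, 456.8980825 ]), [np.float64(1.3386815624739865), np.float64(1.3386815624740749)])
(382.5, 157.0) (370.0, 125.0) (array([545.59486016, 117.8480916 , 482.29704006]), [np.float64(2.3884316633326765), np.float64(2.388431663332863)])
(281.0, 161.25) (280.0, 90.66666666666666) (array([545.7782859 , 290.11683522, 458.94156613]), [np.float64(0.09352316320775372), np.float64(0.09352316320750335)])
bottom 80 [547.49846711  80.         452.51997604]
bottom 107 [547.26082848 107.         453.374294  ]
bottom 150 [546.88236695 150.         454.73487447]
bottom 250 [546.00222387 250.         457.89901509]
```

Run:
```python
from h import *
t=cv2.imread("pics/t10.png");s=cv2.imread("pics/s10.png")
crop(t,290,150,450,330,4,"t10c"); crop(s,230,90,400,230,4,"s10c")
```

```text
(no output)
```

View pics/t10c.png

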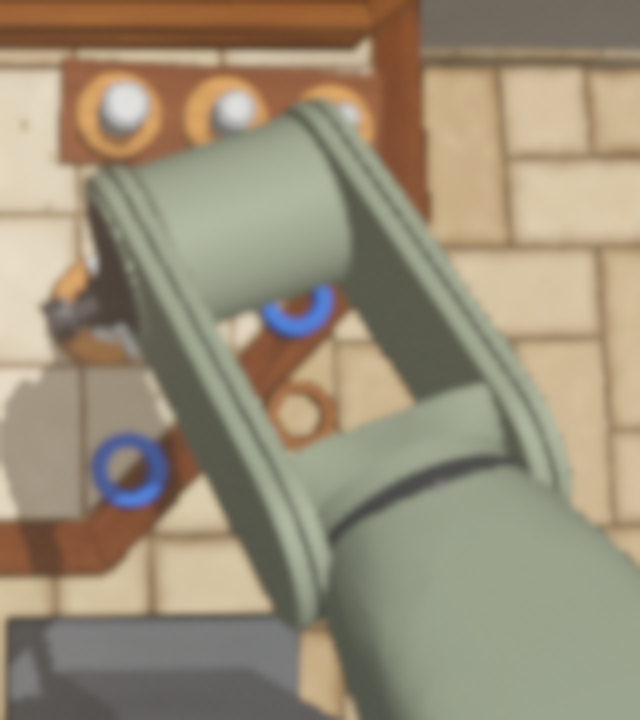

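View pics/s10c.png

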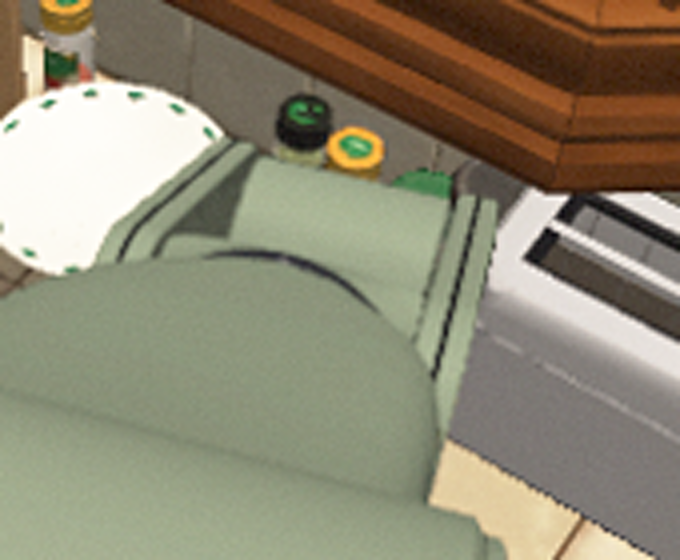

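Call:
step_arm(
  motion=[
    {"tx":0,"ty":5,"tz":0,"rx":0,"ry":1,"rz":0,"claw":1},
    {"tx":0,"ty":15,"tz":0,"rx":0,"ry":1,"rz":0,"claw":1},
    {"tx":7,"ty":22,"tz":1.2,"rx":0,"ry":0,"rz":0,"claw":1},
    {"tx":8,"ty":24,"tz":1.4,"rx":0,"ry":0,"rz":0,"claw":1},
    {"tx":6.3,"ty":24,"tz":10.3,"rx":0,"ry":0,"rz":0,"claw":1},
    {"tx":6.3,"ty":24,"tz":10.3,"rx":0,"ry":0,"rz":0,"claw":1},
    {"tx":6.3,"ty":16,"tz":10.3,"rx":0,"ry":0,"rz":0,"claw":1},
    {"tx":4,"ty":8,"tz":7,"rx":0,"ry":0,"rz":0,"claw":1},
    {"tx":1.4,"ty":2,"tz":3.3,"rx":0,"ry":0,"rz":0,"claw":1},
    {"tx":0,"ty":0,"tz":0,"rx":0,"ry":0,"rz":0,"claw":1},
  ],
)

```text
clock: 22.15
tool_pos: [566.2, 61.2, 83.4]
orientation: [-0.018, 0.976, 0.202, 0.084]
ft_force: [0.3, -0.4, -1.7]
opening: 0.58
```

Run:
```python
from h import *
d=snap("wrist","w11"); print(d["s"]["clock"],d["s"]["tool_pos"],d["s"]["ft_force"],d["s"]["joint_pos"],T_tool(d["s"])[:3,:3].round(3).tolist())
t=snap("top","t11"); s=snap("side","s11")
crop(t["img"],290,190,350,250,8,"t11c")
crop(s["img"],240,200,350,310,5,"s11c")
```

```text
22.15 [566.21091434  61.24316902  83.35952909] [ 0.25304879 -0.44005876 -1.68296757] [0.05372994 0.38012595 1.90741769 0.09465612 0.69420143 1.14781428] [[0.904, 0.398, 0.158], [0.392, -0.918, 0.069], [0.172, -0.001, -0.985]]
```

View pics/w11.png

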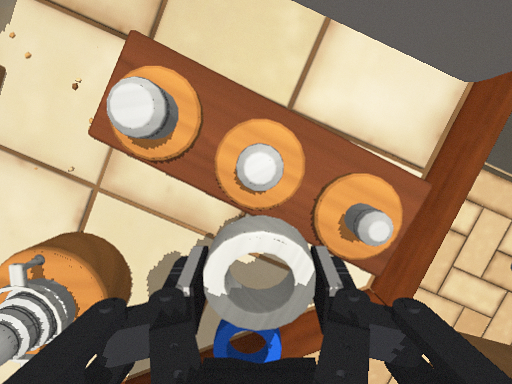

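View pics/t11.png

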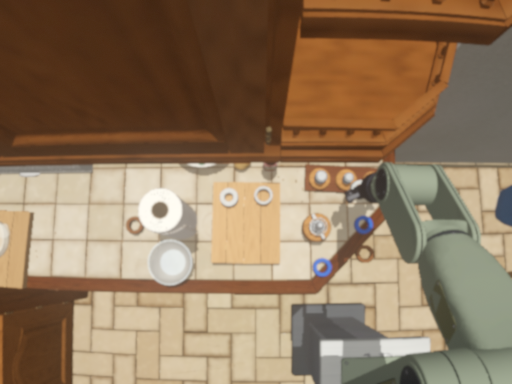

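View pics/s11.png

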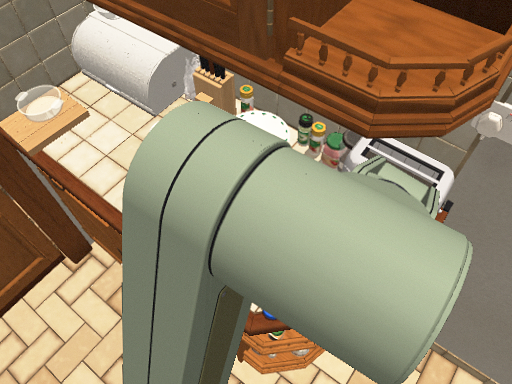

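Run:
```python
from h import *
d=snap("wrist"); T=T_tool(d["s"]); tp=d["s"]["tool_pos"]
for rr,zz in (([31],[22]),([14],[53]),([11],[59]),([31,14],[22,53]),([12],[59]),([10],[59])):
  b=fitcirc(d,(613,81),rr,zz,8); print(rr,b,(T[:3,:3].T@(np.array([b[1],b[2],59])-T[:3,3])))
  if len(rr)==2: bb=b
# neighbours' shaft diameters
for c0 in ((606,5),(612,159)):
  for r in (11,14,17):
    print(c0,r,fitcirc(d,c0,[31,r],[22,53],8))
for r in (11,14,17): print("mid",r,fitcirc(d,(613,81),[31,r],[22,53],8))
overlay(d,[(bb[1:],31,22),(bb[1:],14,53)],190,100,330,220,5,"w11f")
# collar in hand: circle in tilted frame
he=T; 
a=np.linspace(0,2*np.pi,90)
im=cv2.resize(d["img"][190:340,150:370],None,fx=3.5,fy=3.5)
for x,y in ((-0.7,-0.4),):
  for r in (26,15.5):
    P=(T@np.c_[x+r*np.cos(a),y+r*np.sin(a),np.full(90,-20.8),np.ones(90)].T).T[:,:3]
    p=(proj(d,P)-[150,190]+.5)*3.5-.5; cv2.polylines(im,[p.round().astype(int).reshape(-1,1,2)],True,(0,0,255),1)
cv2.imwrite("pics/w11g.png",im)
```

```text
[31] (np.float32(104.18809), np.float64(608.0), np.float64(79.2)) [40.20422135  0.5079432  32.82785631]
[14] (np.float32(78.95247), np.float64(607.0), np.float64(78.4)) [38.98710681  0.84348373 32.61327592]
[11] (np.float32(82.84881), np.float64(610.0), np.float64(79.2)) [42.01090672  1.3044892  33.14629379]
[31, 14] (np.float32(170.42676), np.float64(607.8), np.float64(79.6)) [40.18043874  0.06138183 32.82369338]
[12] (np.float32(78.04362), np.float64(604.2), np.float64(81.0)) [37.47750581 -2.65657468 32.34738879]
[10] (np.float32(67.08952), np.float64(604.6), np.float64(80.2)) [37.52507103 -1.76345193 32.35571464]
(606, 5) 11 (np.float32(184.83513), np.float64(601.4), np.float64(1.5999999999999996))
(606, 5) 14 (np.float32(154.1968), np.float64(601.6), np.float64(1.5999999999999999))
(606, 5) 17 (np.float32(146.67047), np.float64(601.6), np.float64(1.7999999999999998))
(612, 159) 11 (np.float32(145.87848), np.float64(610.8), np.float64(157.6))
(612, 159) 14 (np.float32(154.41104), np.float64(612.8), np.float64(159.0))
(612, 159) 17 (np.float32(214.21939), np.float64(610.8), np.float64(157.2))
mid 11 (np.float32(150.61728), np.float64(609.6), np.float64(80.0))
mid 14 (np.float32(170.42676), np.float64(607.8), np.float64(79.6))
mid 17 (np.float32(135.03287), np.float64(608.0), np.float64(79.2))
```

View pics/w11f.png

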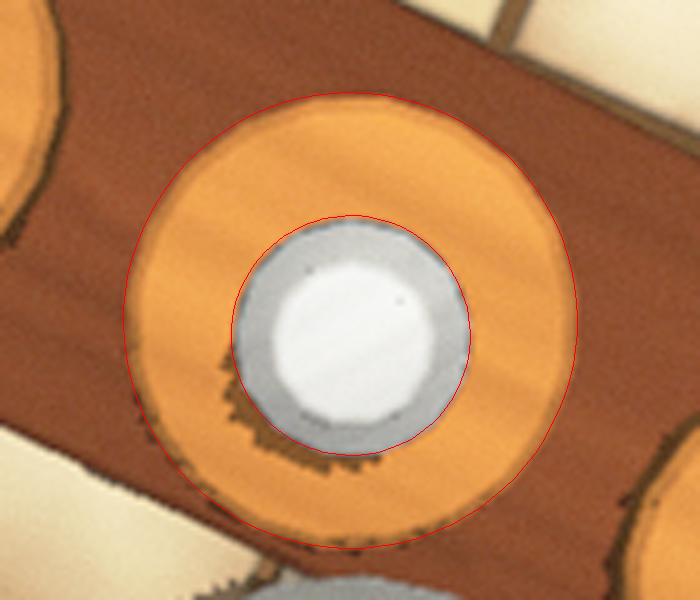

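View pics/w11g.png

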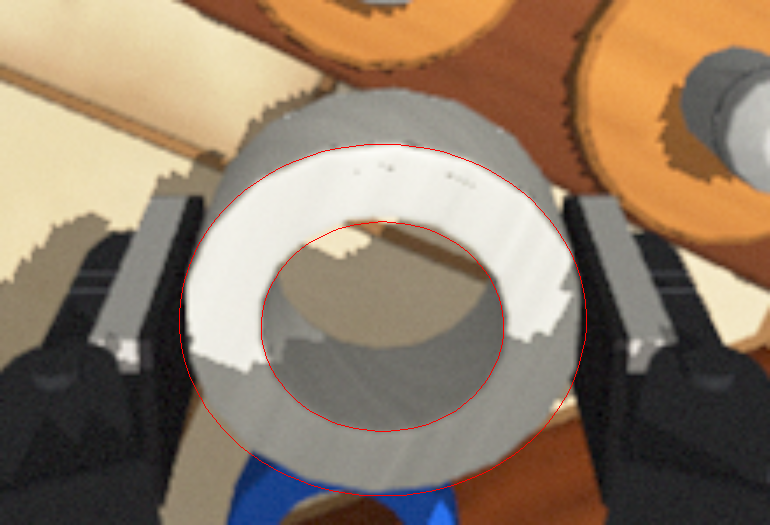

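View pics/t11c.png

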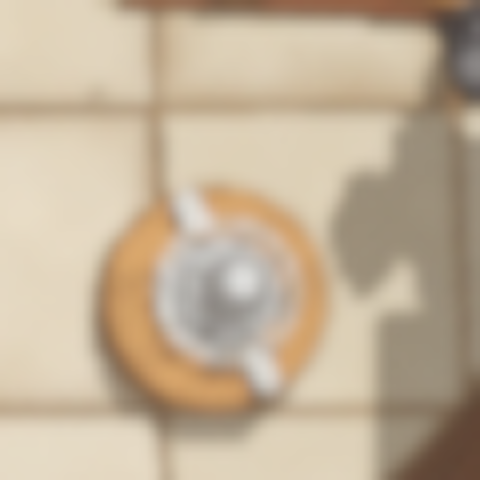

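Call:
step_arm(
  motion=[
    {"tx":3,"ty":0,"tz":1,"rx":0,"ry":0,"rz":0,"claw":1},
    {"tx":6,"ty":0.3,"tz":2,"rx":0,"ry":0,"rz":0,"claw":1},
    {"tx":8,"ty":0,"tz":3,"rx":0,"ry":0,"rz":0,"claw":1},
    {"tx":8,"ty":0,"tz":4,"rx":0,"ry":0,"rz":0,"claw":1},
    {"tx":8,"ty":0,"tz":5,"rx":0,"ry":0,"rz":0,"claw":1},
    {"tx":6,"ty":0,"tz":4,"rx":0,"ry":0,"rz":0,"claw":1},
    {"tx":3,"ty":0,"tz":3,"rx":0,"ry":0,"rz":0,"claw":1},
    {"tx":0.9,"ty":0,"tz":1,"rx":0,"ry":0,"rz":0,"claw":1},
    {"tx":0,"ty":0,"tz":0,"rx":0,"ry":0,"rz":0,"claw":1},
    {"tx":0,"ty":0,"tz":0,"rx":0,"ry":0,"rz":0,"claw":1},
  ],
)

```text
clock: 23.35
tool_pos: [609.1, 79.0, 68.9]
orientation: [-0.018, 0.975, 0.202, 0.085]
ft_force: [0.8, 0.3, -1.1]
opening: 0.58
```

Run:
```python
from h import *
d=snap("wrist","w12"); print(d["s"]["clock"],d["s"]["tool_pos"],d["s"]["ft_force"])
s=snap("side","s12"); t=snap("top","t12"); crop(t["img"],280,130,440,250,5,"t12c")
```

```text
23.35 [609.07656209  79.0160422   68.87851346] [ 0.75053981  0.26883541 -1.09450494]
```

View pics/w12.png

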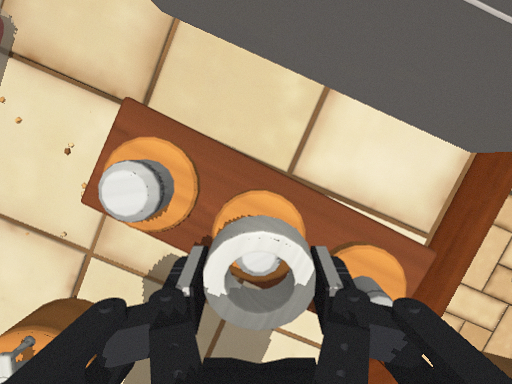

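View pics/t12c.png

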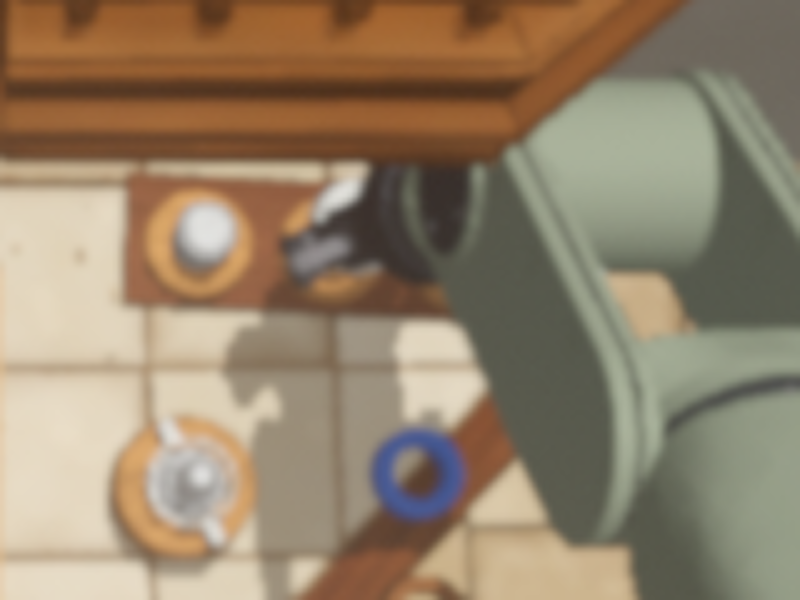

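Call:
step_arm(
  motion=[
    {"tx":-0.2,"ty":0,"tz":1.2,"rx":0,"ry":0,"rz":0,"claw":1},
    {"tx":-0.4,"ty":0,"tz":2.4,"rx":0,"ry":0,"rz":0,"claw":1},
    {"tx":-0.4,"ty":0,"tz":2.4,"rx":0,"ry":0,"rz":0,"claw":1},
    {"tx":-0.4,"ty":0,"tz":2.4,"rx":0,"ry":0,"rz":0,"claw":1},
    {"tx":-0.4,"ty":0,"tz":2.4,"rx":0,"ry":0,"rz":0,"claw":1},
    {"tx":-0.3,"ty":0,"tz":2,"rx":0,"ry":0,"rz":0,"claw":1},
    {"tx":-0.3,"ty":0,"tz":1.6,"rx":0,"ry":0,"rz":0,"claw":1},
    {"tx":-0.2,"ty":0,"tz":1.2,"rx":0,"ry":0,"rz":0,"claw":1},
    {"tx":0,"ty":0,"tz":0,"rx":0,"ry":0,"rz":0,"claw":1},
    {"tx":0,"ty":0,"tz":0,"rx":0,"ry":0,"rz":0,"claw":1},
  ],
)

```text
clock: 24.5
tool_pos: [609.5, 79.1, 53.1]
orientation: [-0.018, 0.975, 0.202, 0.085]
ft_force: [0.3, -0.2, -0.7]
opening: 0.582
```

Run:
```python
from h import *
d=snap("wrist"); print(d["s"]["clock"],d["s"]["tool_pos"],d["s"]["ft_force"])
T=T_tool(d["s"])
P=T@[-.7,-.4,-.8,1]; print("collar bottom",P[:3].round(1))
crop(d["img"],150,180,370,340,3.5,"w13")
for r in (9,9.5): 
  b=fitcirc(d,(607.8,79.4),[r],[59],4);print(r,b)
```

```text
24.5 [609.50422617  79.14583809  53.12128121] [ 0.33760907 -0.15833084 -0.73856009]
collar bottom [608.6  79.2  53.8]
9 (np.float32(84.32761), np.float64(607.4), np.float64(79.2))
9.5 (np.float32(76.857994), np.float64(607.5999999999999), np.float64(79.2))
```

View pics/w13.png

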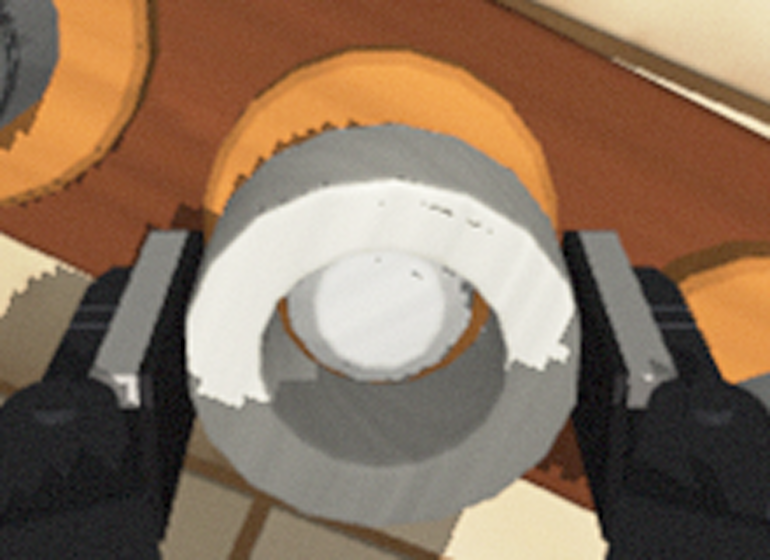

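Call:
step_arm(
  motion=[
    {"tx":-0.4,"ty":0,"tz":1.2,"rx":0,"ry":0,"rz":0,"claw":1},
    {"tx":-0.4,"ty":0,"tz":1.5,"rx":0,"ry":0,"rz":0,"claw":1},
    {"tx":-0.3,"ty":0,"tz":1.5,"rx":0,"ry":0,"rz":0,"claw":1},
    {"tx":-0.3,"ty":0,"tz":1.5,"rx":0,"ry":-0.2,"rz":0,"claw":1},
    {"tx":-0.3,"ty":0,"tz":1.5,"rx":0,"ry":-0.2,"rz":0,"claw":1},
    {"tx":-0.3,"ty":0,"tz":1.3,"rx":0,"ry":-0.2,"rz":0,"claw":1},
    {"tx":-0.3,"ty":0,"tz":1,"rx":0,"ry":-0.2,"rz":0,"claw":1},
    {"tx":-0.2,"ty":0,"tz":0.5,"rx":0,"ry":-0.2,"rz":0,"claw":1},
    {"tx":0,"ty":0,"tz":0,"rx":0,"ry":0,"rz":0,"claw":1},
    {"tx":0,"ty":0,"tz":0,"rx":0,"ry":0,"rz":0,"claw":1},
  ],
)

```text
clock: 25.55
tool_pos: [608.7, 78.9, 42.8]
orientation: [-0.009, 0.978, 0.203, 0.043]
ft_force: [0.2, 0.3, -0.9]
opening: 0.578
```

Run:
```python
from h import *
d=snap("wrist"); print(d["s"]["clock"],d["s"]["tool_pos"],d["s"]["ft_force"],d["s"]["torque"])
T=T_tool(d["s"]); print(np.degrees(np.arccos(-T[2,2])))
for z in (-.8,-10,-20.8): print((T@[-.7,-.4,z,1])[:3].round(1))
crop(d["img"],150,180,370,340,3.5,"w14")
b=fitcirc(d,(607.5,79.2),[9],[59],4);print(b)
```

```text
25.55 [608.6908683   78.87298041  42.7522422 ] [ 0.22942719  0.33883713 -0.87774331] [-0.02944228 -0.00448977  0.00317161]
4.9926461376915245
[607.8  78.9  43.5]
[607.1  78.6  52.7]
[606.2  78.2  63.4]
(np.float32(62.68476), np.float64(607.3), np.float64(79.2))
```

View pics/w14.png

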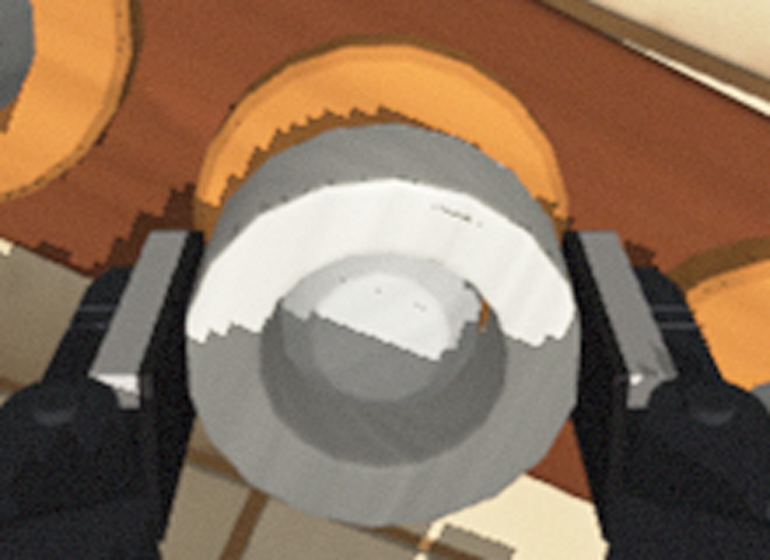

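Call:
step_arm(
  motion=[
    {"tx":0.1,"ty":-0.5,"tz":1,"rx":0,"ry":0,"rz":0,"claw":1},
    {"tx":-0.1,"ty":0,"tz":2,"rx":0,"ry":0,"rz":0,"claw":1},
    {"tx":-0.2,"ty":0,"tz":2,"rx":0,"ry":0,"rz":0,"claw":1},
    {"tx":-0.2,"ty":0,"tz":2,"rx":0,"ry":0,"rz":0,"claw":1},
    {"tx":-0.2,"ty":0,"tz":2,"rx":0,"ry":-0.1,"rz":0,"claw":1},
    {"tx":-0.2,"ty":0,"tz":2,"rx":0,"ry":-0.2,"rz":0,"claw":1},
    {"tx":-0.2,"ty":0,"tz":2,"rx":0,"ry":-0.2,"rz":0,"claw":1},
    {"tx":-0.2,"ty":0,"tz":1.5,"rx":0,"ry":-0.2,"rz":0,"claw":1},
    {"tx":-0.1,"ty":0,"tz":1,"rx":0,"ry":-0.2,"rz":0,"claw":1},
    {"tx":0,"ty":0,"tz":0,"rx":0,"ry":0,"rz":0,"claw":1},
  ],
)

```text
clock: 26.6
tool_pos: [608.9, 79.4, 27.0]
orientation: [-0.001, 0.979, 0.203, 0.004]
ft_force: [0.5, -0.3, -0.9]
opening: 0.583
```

Run:
```python
from h import *
d=snap("wrist"); print(d["s"]["clock"],d["s"]["tool_pos"],d["s"]["ft_force"],d["s"]["torque"])
T=T_tool(d["s"]); print(np.degrees(np.arccos(-T[2,2])))
for z in (-.8,-20.8): print((T@[-.7,-.4,z,1])[:3].round(1))
crop(d["img"],150,180,370,340,3.5,"w15")
```

```text
26.6 [608.8706115   79.44533405  27.02872952] [ 0.49057691 -0.27339282 -0.92206768] [ 0.02651697 -0.03203153  0.02990332]
0.4836841702311416
[608.1  79.5  27.8]
[607.9  79.5  47.8]
```

View pics/w15.png

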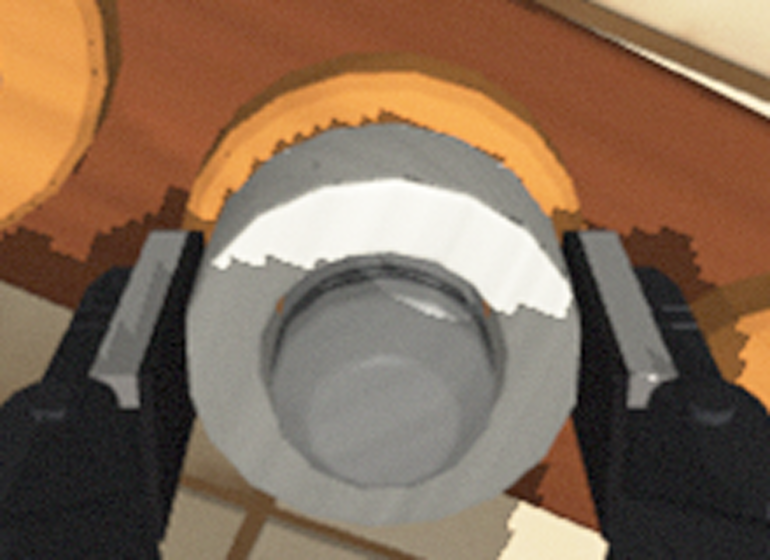

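Call:
step_arm(
  motion=[
    {"tx":0,"ty":0,"tz":1,"rx":0,"ry":-0.1,"rz":0,"claw":1},
    {"tx":0,"ty":0,"tz":1,"rx":0,"ry":0,"rz":0,"claw":1},
    {"tx":0,"ty":0,"tz":1,"rx":0,"ry":0,"rz":0,"claw":1},
    {"tx":0,"ty":0,"tz":0.8,"rx":0,"ry":0,"rz":0,"claw":1},
    {"tx":0,"ty":0,"tz":0.6,"rx":0,"ry":0,"rz":0,"claw":1},
    {"tx":0,"ty":0,"tz":0.4,"rx":0,"ry":0,"rz":0,"claw":1},
    {"tx":0,"ty":0,"tz":0.3,"rx":0,"ry":0,"rz":0,"claw":1},
    {"tx":0,"ty":0,"tz":0.2,"rx":0,"ry":0,"rz":0,"claw":1},
    {"tx":0,"ty":0,"tz":0,"rx":0,"ry":0,"rz":0,"claw":1},
    {"tx":0,"ty":0,"tz":0,"rx":0,"ry":0,"rz":0,"claw":1},
  ],
)

```text
clock: 27.65
tool_pos: [608.3, 79.2, 22.0]
orientation: [0.0, 0.979, 0.203, 0.0]
ft_force: [-0.4, 0.2, -1.7]
opening: 0.574
```

Call:
step_arm(
  motion=[
    {"tx":0,"ty":0,"tz":0.2,"rx":0,"ry":0,"rz":0,"claw":1},
    {"tx":0,"ty":0,"tz":0.2,"rx":0,"ry":0,"rz":0,"claw":1},
    {"tx":0,"ty":0,"tz":0.2,"rx":0,"ry":0,"rz":0,"claw":1},
    {"tx":0,"ty":0,"tz":0.2,"rx":0,"ry":0,"rz":0,"claw":1},
    {"tx":0,"ty":0,"tz":0.2,"rx":0,"ry":0,"rz":0,"claw":1},
    {"tx":0,"ty":0,"tz":0.2,"rx":0,"ry":0,"rz":0,"claw":1},
    {"tx":0,"ty":0,"tz":0,"rx":0,"ry":0,"rz":0,"claw":1},
    {"tx":0,"ty":0,"tz":0,"rx":0,"ry":0,"rz":0,"claw":1},
    {"tx":0,"ty":0,"tz":0,"rx":0,"ry":0,"rz":0,"claw":1},
    {"tx":0,"ty":0,"tz":0,"rx":0,"ry":0,"rz":0,"claw":1},
  ],
)

```text
clock: 28.65
tool_pos: [608.3, 79.2, 21.2]
orientation: [0.0, 0.979, 0.203, 0.0]
ft_force: [-1.9, -0.5, 5.7]
opening: 0.582
```

Call:
step_arm(
  motion=[
    {"tx":0,"ty":0,"tz":-0.5,"rx":0,"ry":0,"rz":0,"claw":1},
    {"tx":0,"ty":0,"tz":0,"rx":0,"ry":0,"rz":0,"claw":0.2},
    {"tx":0,"ty":0,"tz":0,"rx":0,"ry":0,"rz":0,"claw":-0.1},
    {"tx":0,"ty":0,"tz":0,"rx":0,"ry":0,"rz":0,"claw":-0.4},
    {"tx":0,"ty":0,"tz":0,"rx":0,"ry":0,"rz":0,"claw":-0.4},
    {"tx":0,"ty":0,"tz":0,"rx":0,"ry":0,"rz":0,"claw":-0.4},
    {"tx":0,"ty":0,"tz":0,"rx":0,"ry":0,"rz":0,"claw":-0.4},
    {"tx":0,"ty":0,"tz":0,"rx":0,"ry":0,"rz":0,"claw":-0.4},
    {"tx":0,"ty":0,"tz":0,"rx":0,"ry":0,"rz":0,"claw":-0.4},
    {"tx":0,"ty":0,"tz":0,"rx":0,"ry":0,"rz":0,"claw":-0.4},
  ],
)

```text
clock: 29.65
tool_pos: [608.4, 79.2, 21.3]
orientation: [0.0, 0.979, 0.203, 0.0]
ft_force: [-0.0, 0.3, -0.2]
opening: 0.699
```

Run:
```python
from h import *
d=snap("wrist"); print(d["s"]["clock"],d["s"]["tool_pos"],d["s"]["ft_force"],d["s"]["opening"])
crop(d["img"],110,160,410,380,2.6,"w16")
```

```text
29.65 [608.36791259  79.21205878  21.30215994] [-0.03621647  0.3276649  -0.16832458] 0.6994728974662402
```

View pics/w16.png

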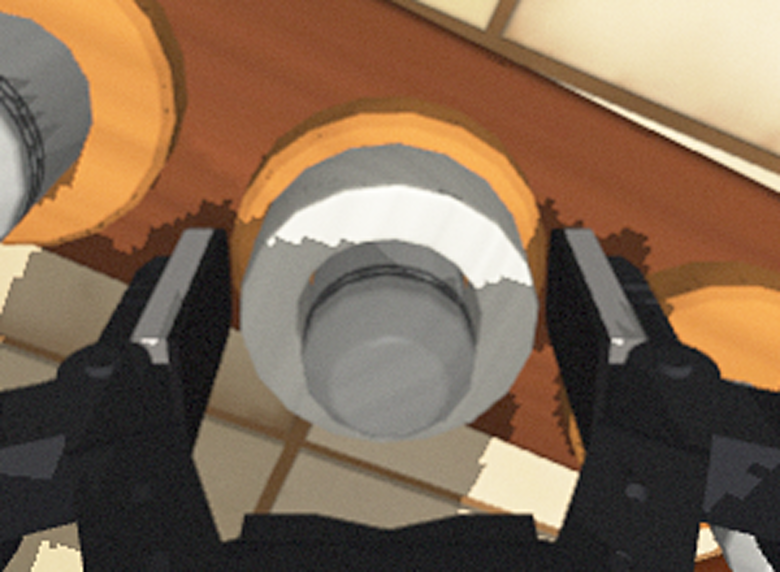

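Call:
step_arm(
  motion=[
    {"tx":0,"ty":0,"tz":-2,"rx":0,"ry":0,"rz":0,"claw":-0.4},
    {"tx":0,"ty":0,"tz":-4,"rx":0,"ry":0.3,"rz":0,"claw":-0.4},
    {"tx":0.2,"ty":0,"tz":-5,"rx":0,"ry":0.5,"rz":0,"claw":-0.4},
    {"tx":0.5,"ty":0,"tz":-6,"rx":0,"ry":0.6,"rz":0,"claw":-0.4},
    {"tx":0.8,"ty":0,"tz":-6,"rx":0,"ry":0.6,"rz":0,"claw":-0.4},
    {"tx":1,"ty":0,"tz":-7,"rx":0,"ry":0,"rz":0,"claw":-0.4},
    {"tx":1.2,"ty":0,"tz":-8,"rx":0,"ry":0,"rz":0,"claw":-0.4},
    {"tx":0,"ty":0,"tz":-9,"rx":0,"ry":0,"rz":0,"claw":-0.4},
    {"tx":-4,"ty":0,"tz":-10,"rx":0,"ry":0,"rz":0,"claw":-0.4},
    {"tx":-8,"ty":0,"tz":-8,"rx":0,"ry":0,"rz":0,"claw":-0.4},
  ],
)

```text
clock: 30.7
tool_pos: [593.5, 72.6, 85.2]
orientation: [-0.018, 0.975, 0.202, 0.086]
ft_force: [-0.8, 0.6, 0.4]
opening: 0.697
```

Call:
step_arm(
  motion=[
    {"tx":-12,"ty":0,"tz":-5,"rx":0,"ry":0,"rz":0,"claw":-0.4},
    {"tx":-15,"ty":-5,"tz":-4,"rx":0,"ry":0,"rz":0,"claw":-0.4},
    {"tx":-15,"ty":-8,"tz":-4,"rx":0,"ry":0,"rz":0,"claw":-0.4},
    {"tx":-20,"ty":-8,"tz":-4,"rx":0,"ry":0,"rz":0,"claw":-0.4},
    {"tx":-20,"ty":-8,"tz":-6,"rx":0,"ry":0,"rz":0,"claw":-0.4},
    {"tx":-20,"ty":-8,"tz":-8,"rx":0,"ry":0,"rz":0,"claw":-0.4},
    {"tx":-20,"ty":-8,"tz":-8,"rx":0,"ry":0,"rz":0,"claw":-0.4},
    {"tx":-10,"ty":-4,"tz":-6,"rx":0,"ry":0,"rz":0,"claw":-0.4},
    {"tx":-5,"ty":0,"tz":0,"rx":0,"ry":0,"rz":0,"claw":-0.4},
    {"tx":0,"ty":0,"tz":0,"rx":0,"ry":0,"rz":0,"claw":-0.4},
  ],
)

```text
clock: 31.7
tool_pos: [442.4, 60.5, 104.7]
orientation: [-0.018, 0.975, 0.202, 0.086]
ft_force: [0.1, 0.6, 0.4]
opening: 0.7
```

Run:
```python
from h import *
d=snap("wrist","w17"); print(d["s"]["clock"],d["s"]["tool_pos"],d["s"]["ft_force"],d["s"]["opening"])
t=snap("top","t17"); crop(t["img"],205,150,405,295,4,"t17c")
```

```text
31.7 [442.3785043   60.52100905 104.67120172] [0.09617868 0.57605839 0.3524589 ] 0.6997305482365145
```

View pics/w17.png

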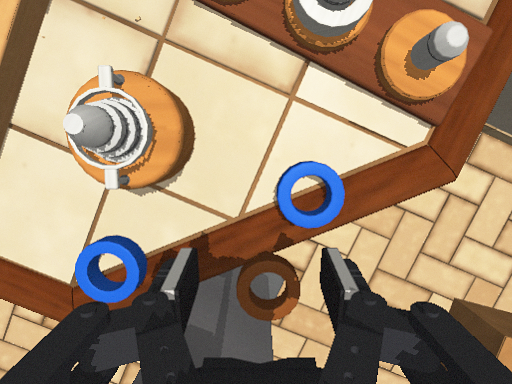

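View pics/t17c.png

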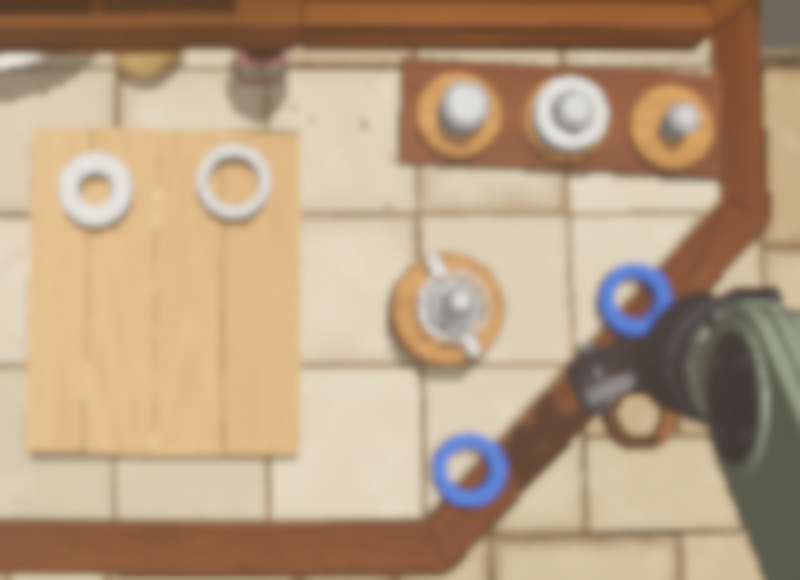

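Run:
```python
from h import *
d=snap("wrist")
for z in range(55,90,2):
  b=fitcirc(d,(468.4,171.2),[24.5,20.5],[z,z],3); print(z,b)
print("tip",fitcirc(d,(468.4,171.2),[5],[101],5))
t=snap("top")
for z in (32,37,42,47,52): print(z,fitcirc(t,(608,79.3),[26],[z],6),fitcirc(d,(608,79.3),[26],[z],4))
```

```text
55 (np.float32(187.33493), np.float64(465.59999999999997), np.float64(174.2))
57 (np.float32(189.43005), np.float64(465.79999999999995), np.float64(175.0))
59 (np.float32(192.39664), np.float64(468.59999999999997), np.float64(174.79999999999998))
61 (np.float32(192.26282), np.float64(467.79999999999995), np.float64(174.2))
63 (np.float32(195.93033), np.float64(468.2), np.float64(173.0))
65 (np.float32(195.50105), np.float64(468.2), np.float64(172.0))
67 (np.float32(195.06566), np.float64(468.0), np.float64(171.39999999999998))
69 (np.float32(194.41351), np.float64(468.79999999999995), np.float64(171.39999999999998))
71 (np.float32(191.47006), np.float64(469.2), np.float64(170.39999999999998))
73 (np.float32(185.55719), np.float64(468.2), np.float64(168.6))
75 (np.float32(179.1167), np.float64(468.4), np.float64(167.79999999999998))
77 (np.float32(172.8732), np.float64(469.2), np.float64(168.0))
79 (np.float32(173.42746), np.float64(468.4), np.float64(167.2))
81 (np.float32(169.49812), np.float64(469.4), np.float64(167.2))
83 (np.float32(154.77048), np.float64(469.4), np.float64(167.2
[... 227 characters left out ...]
.67547), np.float64(468.4), np.float64(171.79999999999998))
32 (np.float32(119.99214), np.float64(609.0), np.float64(76.1)) (np.float32(47.996616), np.float64(612.6), np.float64(79.1))
37 (np.float32(119.99607), np.float64(608.6), np.float64(76.89999999999999)) (np.float32(47.388645), np.float64(610.4), np.float64(79.5))
42 (np.float32(119.99916), np.float64(607.6), np.float64(77.7)) (np.float32(46.03457), np.float64(608.4), np.float64(79.7))
47 (np.float32(120.0), np.float64(606.4), np.float64(78.89999999999999)) (np.float32(45.15716), np.float64(607.0), np.float64(80.1))
52 (np.float32(120.0), np.float64(605.4), np.float64(80.1)) (np.float32(43.260693), np.float64(605.0), np.float64(80.5))
```

```bash
python3 -c "
from bench import close_job
print(close_job())"
```

```text
the job is handed in; nothing more can be done
None
```

The near collar stopped on the middle step of the cone, so its bore is 31 mm. It is now fully down on post2, the middle, 28 mm post with two dark lines. I handed the job in at about 32 s on the clock.

- **Sizing:** The collar passed the first step with no rise in force and stopped hard at the 67 mm step. The highest press I read was about 20 N. A sideways force of 3–5 N showed while it was pressed, so it was slightly off centre.
- **Placing:** I went onto the post with the tool tilted back about 10° to stay clear of the wall cabinet, then straightened it. I felt the disc at about 6 N before letting go.
- **Last checks:**
  - **Follower ring:** its upper face fits best at 63–69 mm above the cone's origin. At the expected 67 mm it is also centred on the cone axis.
  - **Collar:** the wrist camera puts it within 1 mm of the post axis at its resting height. The top camera puts it about 2 mm off, which is within the calibration error.
  - **Surroundings:** the other two collars stand where they were and the gripper is clear with no force on it. I did not measure the bystanders separately. The jar and potato show where they were in the last top picture; I did not check the salt shaker at the end.

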